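Aim the drain elbow at the catch port and hang the sample cans to drip

TASK

Make the gear reducer ready for its oil drain test: first swing the red cover of the catch tank aside on its pivot screw until the yellow-ringed port is wholly open, then screw the brass elbow down clockwise on its stub and stop when its outlet first points at the middle of the port, without running past it. Hang every rinsed sample can that lies on the bench upside down on a peg of the drip rack, one to a peg with its rim down on the rack plate, before or after that. Leave the other things on the bench where they are.

Things in the scene. Friction and masses are not known exactly. Their poses are not given: they have to be found in the camera images.
- elbow (a joint): Turn of the brass elbow (rad) on the upright threaded stub of a fixed green gear reducer (120 mm square, 70 mm high), growing as it is screwed down, clockwise seen from above; hand-started at 0 to 1.2, it sinks 6 mm per turn and jams at 6.0. It turns stiffly (about 0.12 N m) and stays where it is left. It has always to turn 2.3 to 4.4 rad clockwise before its outlet first points at the port.
- elbow_top (a point): Centre of the elbow's flat top, on the stub's axis, 154 to 160 mm above the bench; x points level along the outlet, z up. The top 36 mm are a square block 34 x 34 mm: free flats face local +y and -y. The outlet pipe (25 mm diameter, 30 at its collar) runs along +x, axis 20 mm below the top, to its black open end 75 mm from the stub's axis. Below the block: round skirt, 38 mm diameter.
- tank: Grey catch tank, fixed: a block 110 x 110 x 50 mm high, on the robot's side of the reducer. Origin: centre of the underside; z up.
- port (a point): Centre of the mouth of the catch tank's port, in its top 50 mm above the bench: a round hole 40 mm in diameter with a yellow painted ring (47 mm) round it, both hidden under the red cover at the start. This is the mark that the elbow must point at, about 140 to 180 mm from the stub's axis.
- cover (a joint): Angle of the red cover about its pivot screw (rad): about 0 over the port, growing as it swings anticlockwise seen from above (its knob first moves to the tank's -x side, towards the robot); end stop at 1.75. From 1.05 on it leaves the port wholly clear. Slight friction (0.06 N m); it stays where it is left.
- cover_knob (a point): Centre of the top of the black upright knob of the cover, 18 mm in diameter and 34 mm high, 90 mm above the bench; it stands in the middle of the red disc (52 mm diameter, 5 mm thick), 46 mm from the pivot.
- cover_pivot (a point): Top of the cover's steel pivot screw, 46 mm from the port's centre; the cover turns about the vertical through it.
- peg0 (a point): Foot of one of the four upright blue pegs of the drip rack, on its axis, at the rack plate's upper face (14 mm above the bench); z up. The rack is fixed: a steel plate 100 x 330 mm, 14 mm thick, the pegs in a row along its local y, 88 mm apart, each 18 mm in diameter and rising 65 mm above the plate.
- peg1 (a point): Foot of one of the four upright blue pegs of the drip rack, on its axis, at the rack plate's upper face (14 mm above the bench); z up. The rack is fixed: a steel plate 100 x 330 mm, 14 mm thick, the pegs in a row along its local y, 88 mm apart, each 18 mm in diameter and rising 65 mm above the plate.
- peg2 (a point): Foot of one of the four upright blue pegs of the drip rack, on its axis, at the rack plate's upper face (14 mm above the bench); z up. The rack is fixed: a steel plate 100 x 330 mm, 14 mm thick, the pegs in a row along its local y, 88 mm apart, each 18 mm in diameter and rising 65 mm above the plate.
- peg3 (a point): Foot of one of the four upright blue pegs of the drip rack, on its axis, at the rack plate's upper face (14 mm above the bench); z up. The rack is fixed: a steel plate 100 x 330 mm, 14 mm thick, the pegs in a row along its local y, 88 mm apart, each 18 mm in diameter and rising 65 mm above the plate.
- can0: Square aluminium sample can with a blue closed base, 100 mm long, 40 x 40 mm outside, 32 mm square and 94 mm deep inside, 0.11 to 0.22 kg; absent in some runs. It starts lying on the bench, mouth away from the robot. Origin: centre of the base's outer face, on the axis (20 mm above the bench as it lies); x runs along the axis to the mouth, z up at the start.
- can0_mouth (a point): Centre of that can's open mouth (on its axis).
- can1: Square aluminium sample can with a blue closed base, 100 mm long, 40 x 40 mm outside, 32 mm square and 94 mm deep inside, 0.11 to 0.22 kg; absent in some runs. It starts lying on the bench, mouth away from the robot. Origin: centre of the base's outer face, on the axis (20 mm above the bench as it lies); x runs along the axis to the mouth, z up at the start.
- can1_mouth (a point): Centre of that can's open mouth (on its axis).
- can2: Square aluminium sample can with a blue closed base, 100 mm long, 40 x 40 mm outside, 32 mm square and 94 mm deep inside, 0.11 to 0.22 kg; absent in some runs. It starts lying on the bench, mouth away from the robot. Origin: centre of the base's outer face, on the axis (20 mm above the bench as it lies); x runs along the axis to the mouth, z up at the start.
- can2_mouth (a point): Centre of that can's open mouth (on its axis).
- can3: Square aluminium sample can with a blue closed base, 100 mm long, 40 x 40 mm outside, 32 mm square and 94 mm deep inside, 0.11 to 0.22 kg; absent in some runs. It starts lying on the bench, mouth away from the robot. Origin: centre of the base's outer face, on the axis (20 mm above the bench as it lies); x runs along the axis to the mouth, z up at the start.
- can3_mouth (a point): Centre of that can's open mouth (on its axis).
- block_a: Steel hardness test block, disc of 60 mm diameter, 14 mm high; a bystander, loose. Origin: centre of its underside.
- block_b: Brass test block, disc of 56 mm diameter, 12 mm high; a bystander, loose. Origin: centre of its underside.
- wrench: Wrench lying on the bench, 190 mm long; a bystander, loose. Origin: in its middle.
- rotor: Dark steel rotor standing on end, 52 mm diameter, 120 mm high; a bystander, loose. Origin: centre of its underside.
- mug: White mug, 80 mm diameter, 90 mm high; a bystander, loose. Origin: centre of its underside.

How it is judged:
On the way, in this order (a step that is already met when the one before it is completed fails the run):
1. the cover is swung aside and the port wholly open (value of joint cover above 1.05 rad), for 0.2 s.
2. the elbow is screwed down until its outlet points at the port (y of port in the frame of elbow_top between -0.02 and 0.02 m and x of port in the frame of elbow_top above 0.05 m), for 0.2 s.
At the end, for the whole second after the job is handed in: The cover stands at 1.05 rad or more; the line of the elbow's outlet passes within 20 mm of the port's centre (about 7 degrees); every can present is at rest upside down on a peg, the centres of mouth and base within 15 mm of the peg's axis and the rim on the plate (within 8 mm) (all of step 2 and value of joint cover above 1.05 rad and velocity of joint elbow below 0.05 rad/s and (horizontal distance between each of can0_mouth, can0 and peg0 below 0.015 m or horizontal distance between each of can0_mouth, can0 and peg1 below 0.015 m or horizontal distance between each of can0_mouth, can0 and peg2 below 0.015 m or horizontal distance between each of can0_mouth, can0 and peg3 below 0.015 m) and height (world z) of each of can0_mouth, can1_mouth, can2_mouth, can3_mouth below 0.022 m and height (world z) of each of can0, can1, can2, can3 above 0.1 m and linear speed of each of can0, can1, can2, can3 below 0.03 m/s and (horizontal distance between each of can1_mouth, can1 and peg0 below 0.015 m or horizontal distance between each of can1_mouth, can1 and peg1 below 0.015 m or horizontal distance between each of can1_mouth, can1 and peg2 below 0.015 m or horizontal distance between each of can1_mouth, can1 and peg3 below 0.015 m) and (horizontal distance between each of can2_mouth, can2 and peg0 below 0.015 m or horizontal distance between each of can2_mouth, can2 and peg1 below 0.015 m or horizontal distance between each of can2_mouth, can2 and peg2 below 0.015 m or horizontal distance between each of can2_mouth, can2 and peg3 below 0.015 m) and (horizontal distance between each of can3_mouth, can3 and peg0 below 0.015 m or horizontal distance between each of can3_mouth, can3 and peg1 below 0.015 m or horizontal distance between each of can3_mouth, can3 and peg2 below 0.015 m or horizontal distance between each of can3_mouth, can3 and peg3 below 0.015 m)); the robot touches nothing.
It fails at once if the elbow is turned past the port (outlet line more than 55 mm beyond the port's centre) (y of port in the frame of elbow_top above 0.055 m and x of port in the frame of elbow_top above 0.03 m).
It fails at once if a bystander is moved by more than 30 mm (distance of any of block_a, block_b, wrench, rotor, mug from where it was at the start of the episode above 0.03 m).
Of can0, can1, can2, can3 only 3 to 4 are there at a start; the rules pass over those that are not, and their reading is None.
At some moment in a run one of can0, can1, can2, can3 may be knocked a few centimetres aside while the robot is not near it.
It also fails if it takes over 210 s, if anything falls off the work surface, if the arm or the gripper's body presses on something with over 40 N, if the wrist force passes 120 N, or if a joint passes its speed limit or range.

ROBOT

A 7-joint arm with a two-finger parallel gripper is mounted at the origin on the work surface. World frame = base frame: x ahead of the robot, y to its left, z up, the work surface at z = 0. Lengths are in m, angles in rad, forces in N, time in s.
With the tool pointing down it reaches from about 0.425 to 0.925 m from the base axis. Payload 6.8 kg.
Tool frame: the origin (TCP) lies between the finger pads; the fingertips stand finger_overhang ahead of it and the grasp point (between the pads) lies 6 mm ahead of it (finger_overhang is the distance from the TCP to the fingertips, in m); z points along the fingers, y is the line along which they close (so a half turn about z gives the same grasp; the last joint's range is limited). The gripper opens to 85 mm and grips with 20 to 120 N. Pads are 22 mm wide; open, the fingers measure 114 mm over their backs; the gripper's body (76 mm by 85 mm) begins 54 mm behind the grasp point. The pads swing forward as they close: fully open they stand 13 mm farther back than shut.
Start: joints at [1.071, 0.477, 0.022, 1.555, -0.011, 1.109, -0.083], TCP at [0.258, -0.624, 0.256] pointing down, gripper open.
Joint ranges: [-2.96, 2.96], [-0.34, 2.1], [-1.41, 1.46], [0.24, 2.44], [-1.37, 4.51], [0.17, 1.92], [-2.96, 2.96]. Speed limits (rad/s): [2.39, 2.39, 3.14, 3.14, 3.14, 3.14, 3.14].

INTERFACE

Orientations are given as a unit quaternion [w, x, y, z].
In Python, from station import * gives the robot as it stands.
- The arm moves only by the tool drive_tool, never from a script. Its argument "increments" is a list of rows, each an object of numbers: "claw": the finger opening in m, from 0 to 0.0854; "dx", "dy", "dz": the shift along the tool's x, y, z in m; "wx", "wy", "wz": the turn, a rotation vector about the tool's x, y, z in degrees. A call has 1 to 20 rows; each row shifts and turns the commanded pose from where the row before left it, along the tool's axes as they then stand; what a row does not reach is not made up. A row lasts 1/8 s, in which the tool goes at most 62.5 mm and 10.7 degrees, less where a joint would pass 70% of its speed; a pose out of reach is approached as far as the arm can. A call with a gripper value outside its range is refused whole. The fingers move at their own pace and stop on an object; "newtons" is the grip in N (left out, the last holds). Time passes only in rows, so rows that do not move let the fingers close. It gives the time, the measured TCP pose, the force, the opening and the grip force at its end, in the units of the state.
- get_obs(): the state, without advancing time (a new reading comes with each control period).
- read_camera(name): name is "scene" or "side" or "wrist"; returns (picture, depth): 420x560x3 uint8, red, green, blue; 420x560 float32, m along the optical axis (not along the pixel's ray), 0 where there is no reading.
- calibration(name): a dict with "intrinsics" (3x3 intrinsics, pixels), "R" (3x3) and "t" (3): a world point X has camera coordinates R X + t; the wrist camera has in their place "mount" (4x4, takes a point from camera to tool coordinates, whose origin is the TCP and whose axes are the flange's). Camera axes: x right, y down, z forward; pixel columns grow to the right and rows downward; lengths in m; the calibration is good to about 2 mm. A picture is of the moment at which its call begins: read the wrist's pose just before it. calibration takes no time and is no camera call.
- hand_in(): hands the job in; it is judged then, once.
The state is a dict: "t": time; "q": joint angles; "joint_vel": joint speeds; "joint_torque": joint torques, N m; "eef_pos": TCP position; "tool_rot": TCP orientation; "contact_force": force on the tool from outside, world axes, zero at the start; "torque": the same for the moment, N m; "gripper_width": opening from 0.0 (shut) to 1.0 (fully open); "grasp_force": force on a finger pad.
Only numpy, scipy, OpenCV 4.12 (cv2) and the standard library are available. Lean on these libraries where they do the work, as an engineer would, in place of code of your own. Each camera call takes 0.05 s, during which the arm holds its last target. There are 200 camera calls.

## Working session

There is one attempt and no reset: what is moved stays moved. The work goes in short steps, Python scripts to look and compute and a tool call to move; the robot and the scene stay as the last step left them, time stands still between calls to the robot, and variables do not carry over. Pictures are saved under pics/ and viewed, at most 14 in all, crops included, and the job is handed in when it is done.

Besides the shell and the picture viewer there is one more tool, called after "Emit:" as name(argument=value, ...) on one line, values as JSON. drive_tool: Moves the arm, as the interface text tells. Its arguments: {"type":"object","properties":{"increments":{"type":"array","items":{"type":"object","properties":{"claw":{"type":"number"},"dx":{"type":"number"},"dy":{"type":"number"},"dz":{"type":"number"},"wx":{"type":"number"},"wy":{"type":"number"},"wz":{"type":"number"}}}},"newtons":{"type":"number"}},"required":["increments"]}

```bash
ls; mkdir -p pics
cat > h.py <<'E'
from station import *
import numpy as np, cv2
from scipy.spatial.transform import Rotation as Ro
def quat(q): return Ro.from_quat([q[1],q[2],q[3],q[0]])
def snap(n,f=None):
    o=get_obs(); im,d=read_camera(n); 
    if f: cv2.imwrite('pics/'+f,im[:,:,::-1])
    return o,im,d
def pose(n,o):
    c=calibration(n); K=np.array(c['intrinsics'])
    if n=='wrist':
        M=np.array(c['mount']); R=quat(o['tool_rot']).as_matrix()
        return K,R@M[:3,:3],R@M[:3,3]+np.array(o['eef_pos'])
    R=np.array(c['R']);t=np.array(c['t']); return K,R.T,-R.T@t
def cloud(n,o,d):
    K,R,p=pose(n,o); v,u=np.mgrid[0:d.shape[0],0:d.shape[1]]
    c=np.stack([(u-K[0,2])/K[0,0]*d,(v-K[1,2])/K[1,1]*d,d],-1)
    return c@R.T+p
def plane(n,o,uv,z):
    K,R,p=pose(n,o); uv=np.atleast_2d(np.array(uv,float))
    r=np.c_[(uv[:,0]-K[0,2])/K[0,0],(uv[:,1]-K[1,2])/K[1,1],np.ones(len(uv))]@R.T
    return p+r*((z-p[2])/r[:,2])[:,None]
E
python3 - <<'E'
from h import *
for n in ('scene','side'):
    o,im,d=snap(n,n+'0.png'); K,R,p=pose(n,o); print(n,p.round(3),R[:,2].round(2),(d>0).mean())
print(get_obs())
E
```

```text
pics
scene [1.089 0.279 1.097] [-0.42 -0.33 -0.84] 0.9961309523809524
side [0.355 0.974 0.898] [ 0.17 -0.8  -0.57] 0.9960374149659864
{'t': 0.1, 'q': array([ 1.07089512,  0.47775107,  0.02234689,  1.55635908, -0.01148756,
        1.10932493, -0.08309708]), 'joint_vel': array([ 0.00101416, -0.00202585,  0.0001895 , -0.00383937,  0.00045577,
       -0.00099924,  0.00087978]), 'joint_torque': array([ 3.87784035e-03, -5.97764432e+01,  1.61337174e+00, -2.81955725e+01,
        1.28245240e-02,  5.02787414e-03, -1.44365448e-06]), 'eef_pos': array([ 0.25754416, -0.62338889,  0.25539771]), 'tool_rot': array([-8.24334741e-04,  9.80870004e-01,  1.94662015e-01, -2.34563869e-04]), 'contact_force': array([0.07933958, 0.16768253, 0.46714587]), 'torque': array([ 0.00363745, -0.04074601,  0.00857362]), 'grasp_force': 0.0, 'gripper_width': 0.9964624494608704}
```

View pics/scene0.png

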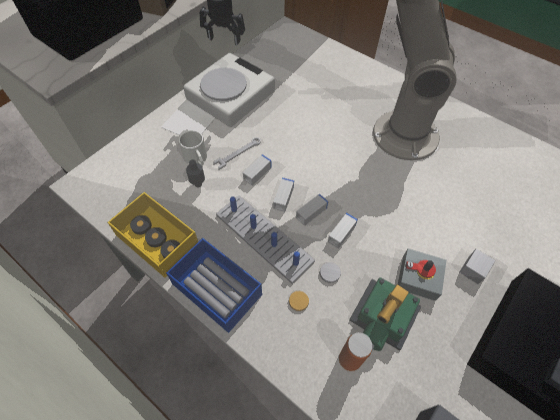

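View pics/side0.png

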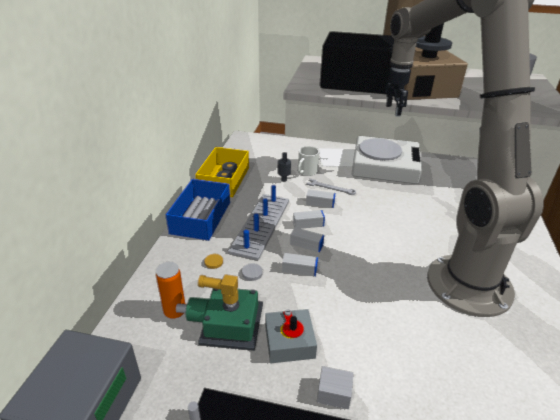

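The scene view shows four cans at about (257,168), (284,192), (312,208) and (343,230), with the pegged rack at (265,240). The tank with the red cover is at (425,270), and the reducer with the brass elbow is at (390,305). The side view shows the same, and the elbow's outlet points away from the robot. Next I'll measure positions.

```bash
cat > m.py <<'E'
from h import *
def comps(mask,minn=25):
    n,l,s,c=cv2.connectedComponentsWithStats(mask.astype(np.uint8),connectivity=8)
    return [(l==i) for i in range(1,n) if s[i,4]>=minn]
def look(n,f=None):
    o,im,d=snap(n,f); P=cloud(n,o,d); hsv=cv2.cvtColor(im,cv2.COLOR_RGB2HSV); return o,im,d,P,hsv
def work(P): return (P[...,0]>.3)&(P[...,0]<.95)&(abs(P[...,1])<.6)&(P[...,2]>-.02)&(P[...,2]<.3)
def cans(P,hsv):
    # grey lying cans: top face points at z 0.03..0.05
    m=work(P)&(P[...,2]>.032)&(P[...,2]<.046)&(hsv[...,1]<70)
    out=[]
    for c in comps(cv2.morphologyEx(m.astype(np.uint8),cv2.MORPH_OPEN,np.ones((3,3))),60):
        q=P[c][:,:2].astype(np.float32); r=cv2.minAreaRect(q); out.append((np.round(r[0],4),np.round(r[1],3),round(r[2],1),c.sum()))
    return out
E
python3 - <<'E'
from m import *
for n in ('scene','side'):
    o,im,d,P,h=look(n); w=work(P); print(n)
    for c in cans(P,h): print(' can?',c)
    H,S,V=h[...,0],h[...,1],h[...,2]
    for nm,m in (('blue',(H>105)&(H<130)&(S>120)),('red',((H<6)|(H>174))&(S>150)),('brass',(H>12)&(H<28)&(S>110)),('green',(H>60)&(H<95)&(S>90))):
        for c in comps(m&w,15):
            q=P[c]; v,u=np.nonzero(c); print(nm,c.sum(),(int(u.mean()),int(v.mean())),np.median(q,0).round(3),q.min(0).round(3),q.max(0).round(3))
E
```

```text
scene
 can? (array([ 0.4792, -0.3014]), array([0.044, 0.097]), 89.3, np.int64(301))
 can? (array([ 0.499, -0.17 ]), array([0.095, 0.041]), 22.9, np.int64(321))
 can? (array([ 0.4888, -0.0672]), array([0.044, 0.093]), 81.5, np.int64(351))
 can? (array([0.4897, 0.0509]), array([0.095, 0.041]), 2.0, np.int64(374))
blue 868 (208, 280) [ 0.874 -0.159  0.074] [ 0.793 -0.231 -0.001] [ 0.932 -0.01   0.083]
blue 17 (296, 253) [0.665 0.008 0.079] [0.658 0.002 0.075] [0.67  0.015 0.083]
red 73 (419, 266) [0.469 0.291 0.056] [0.438 0.276 0.051] [0.485 0.302 0.061]
red 55 (431, 271) [0.461 0.324 0.057] [0.44  0.318 0.053] [0.478 0.332 0.06 ]
brass 3062 (153, 232) [ 0.856 -0.383  0.03 ] [ 0.793 -0.482 -0.002] [ 0.932 -0.257  0.083]
brass 27 (139, 222) [ 0.863 -0.44   0.024] [ 0.853 -0.45   0.021] [ 0.87  -0.432  0.028]
brass 28 (154, 235) [ 0.862 -0.371  0.024] [ 0.855 -0.381  0.022] [ 0.871 -0.363  0.028]
brass 22 (424, 276) [0.484 0.318 0.051] [0.467 0.293 0.044] [0.489 0.334 0.054]
brass 168 (399, 292) [0.622 0.287 0.159] [0.605 0.271 0.154] [0.637 0.303 0.164]
brass 274 (298, 300) [0.744 0.083
[... 1088 characters left out ...]
] [ 0.434  0.009 -0.001] [0.439 0.073 0.043]
red 278 (292, 327) [0.458 0.315 0.057] [0.431 0.272 0.052] [0.484 0.336 0.093]
brass 1404 (224, 166) [ 0.864 -0.41   0.052] [ 0.787 -0.487 -0.001] [ 0.932 -0.252  0.085]
brass 211 (213, 260) [0.738 0.088 0.012] [0.712 0.058 0.003] [0.765 0.113 0.017]
brass 755 (170, 294) [0.766 0.306 0.088] [0.749 0.274 0.005] [0.797 0.314 0.146]
brass 658 (222, 286) [0.623 0.299 0.146] [0.599 0.25  0.075] [0.692 0.309 0.163]
brass 39 (283, 332) [0.48  0.324 0.052] [0.455 0.302 0.017] [0.487 0.337 0.059]
green 2418 (224, 315) [0.618 0.322 0.069] [0.552 0.231 0.01 ] [0.723 0.355 0.078]
green 358 (114, 388) [0.768 0.567 0.097] [0.765 0.53  0.068] [0.772 0.6   0.118]
```

Emit:
drive_tool(increments=[{"dx": 0.043, "dy": -0.033, "dz": -0.016}, {"dx": 0.043, "dy": -0.033, "dz": -0.016}, {"dx": 0.043, "dy": -0.033, "dz": -0.016}, {"dx": 0.043, "dy": -0.033, "dz": -0.016}, {"dx": 0.043, "dy": -0.033, "dz": -0.016}, {"dx": 0.043, "dy": -0.033, "dz": -0.016}, {"dx": 0.043, "dy": -0.033, "dz": -0.016}, {"dx": 0.043, "dy": -0.033, "dz": -0.016}, {"dx": 0.043, "dy": -0.033, "dz": -0.016}, {"dx": 0.021, "dy": -0.051}, {"dx": 0.021, "dy": -0.051}, {"dx": 0.021, "dy": -0.051}, {"dx": 0.021, "dy": -0.051}, {"dx": 0.021, "dy": -0.051}, {"dx": 0.021, "dy": -0.051}, {"dx": 0.021, "dy": -0.051}, {"dx": 0.021, "dy": -0.051}, {}])

```text
schema error: expected keys claw, dx, dy, dz, wx, wy, wz
```

Emit:
drive_tool(increments=[{"wz": -10.3}, {"wz": -10.3}, {"wz": -10.3}, {"wz": -10.3}, {"wz": -10.3}, {"wz": -10.3}, {"wz": -10.3}, {"wz": -10.3}, {"wz": -10.3}, {}, {}])

```text
schema error: expected keys claw, dx, dy, dz, wx, wy, wz
```

Run:
```python
from m import *
print(calibration('wrist')); 
o,im,d=snap('wrist','w1.png'); print(o['q'].round(2),o['eef_pos'].round(4),quat(o['tool_rot']).as_matrix().round(3),(d>0).mean())
```

```text
{'intrinsics': array([[328.46660379,   0.        , 282.71782446],
       [  0.        , 328.46660379, 213.13584011],
       [  0.        ,   0.        ,   1.        ]]), 'mount': array([[ 5.09990954e-05, -9.64722813e-01, -2.63267718e-01,
         6.61496170e-02],
       [ 9.99999261e-01,  3.69085766e-04, -1.15876874e-03,
        -2.43827258e-04],
       [ 1.21505900e-03, -2.63267464e-01,  9.64722119e-01,
        -1.17349911e-01],
       [ 0.00000000e+00,  0.00000000e+00,  0.00000000e+00,
         1.00000000e+00]])}
[ 1.07  0.48  0.02  1.56 -0.01  1.11 -0.08] [ 0.2576 -0.6236  0.2557] [[ 0.924  0.382 -0.   ]
 [ 0.382 -0.924  0.001]
 [-0.    -0.001 -1.   ]] 0.9959608843537415
```

View pics/w1.png

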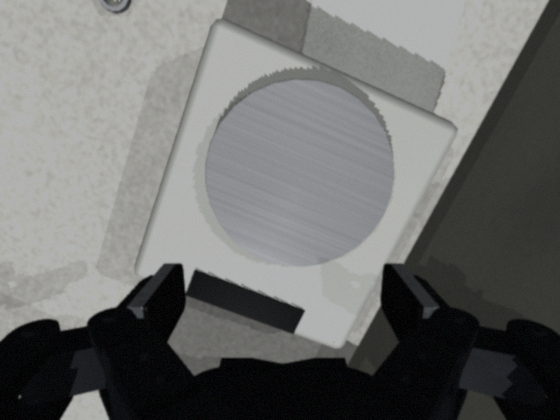

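The wrist view shows only the scale under the start pose, because every row needs all of the keys and the move was refused. I'll send it again.

Emit:
drive_tool(increments=[{"claw": 0.085, "dx": 0.043, "dy": -0.033, "dz": -0.016, "wx": 0, "wy": 0, "wz": 0}, {"claw": 0.085, "dx": 0.043, "dy": -0.033, "dz": -0.016, "wx": 0, "wy": 0, "wz": 0}, {"claw": 0.085, "dx": 0.043, "dy": -0.033, "dz": -0.016, "wx": 0, "wy": 0, "wz": 0}, {"claw": 0.085, "dx": 0.043, "dy": -0.033, "dz": -0.016, "wx": 0, "wy": 0, "wz": 0}, {"claw": 0.085, "dx": 0.043, "dy": -0.033, "dz": -0.016, "wx": 0, "wy": 0, "wz": 0}, {"claw": 0.085, "dx": 0.043, "dy": -0.033, "dz": -0.016, "wx": 0, "wy": 0, "wz": 0}, {"claw": 0.085, "dx": 0.043, "dy": -0.033, "dz": -0.016, "wx": 0, "wy": 0, "wz": 0}, {"claw": 0.085, "dx": 0.043, "dy": -0.033, "dz": -0.016, "wx": 0, "wy": 0, "wz": 0}, {"claw": 0.085, "dx": 0.043, "dy": -0.033, "dz": -0.016, "wx": 0, "wy": 0, "wz": 0}, {"claw": 0.085, "dx": 0.021, "dy": -0.051, "dz": 0, "wx": 0, "wy": 0, "wz": 0}, {"claw": 0.085, "dx": 0.021, "dy": -0.051, "dz": 0, "wx": 0, "wy": 0, "wz": 0}, {"claw": 0.085, "dx": 0.021, "dy": -0.051, "dz": 0, "wx": 0, "wy": 0, "wz": 0}, {"claw": 0.085, "dx": 0.021, "dy": -0.051, "dz": 0, "wx": 0, "wy": 0, "wz": 0}, {"claw": 0.085, "dx": 0.021, "dy": -0.051, "dz": 0, "wx": 0, "wy": 0, "wz": 0}, {"claw": 0.085, "dx": 0.021, "dy": -0.051, "dz": 0, "wx": 0, "wy": 0, "wz": 0}, {"claw": 0.085, "dx": 0.021, "dy": -0.051, "dz": 0, "wx": 0, "wy": 0, "wz": 0}, {"claw": 0.085, "dx": 0.021, "dy": -0.051, "dz": 0, "wx": 0, "wy": 0, "wz": 0}])

```text
t: 2.38
eef_pos: [0.5013, 0.2411, 0.4004]
tool_rot: [0.0, 0.981, 0.194, 0.0]
contact_force: [0.0, 0.7, 0.5]
gripper_width: 0.998
grasp_force: 0.0
```

Emit:
drive_tool(increments=[{"claw": 0.085, "dx": 0, "dy": 0, "dz": 0, "wx": 0, "wy": 0, "wz": -10.3}, {"claw": 0.085, "dx": 0, "dy": 0, "dz": 0, "wx": 0, "wy": 0, "wz": -10.3}, {"claw": 0.085, "dx": 0, "dy": 0, "dz": 0, "wx": 0, "wy": 0, "wz": -10.3}, {"claw": 0.085, "dx": 0, "dy": 0, "dz": 0, "wx": 0, "wy": 0, "wz": -10.3}, {"claw": 0.085, "dx": 0, "dy": 0, "dz": 0, "wx": 0, "wy": 0, "wz": -10.3}, {"claw": 0.085, "dx": 0, "dy": 0, "dz": 0, "wx": 0, "wy": 0, "wz": -10.3}, {"claw": 0.085, "dx": 0, "dy": 0, "dz": 0, "wx": 0, "wy": 0, "wz": -10.3}, {"claw": 0.085, "dx": 0, "dy": 0, "dz": 0, "wx": 0, "wy": 0, "wz": -10.3}, {"claw": 0.085, "dx": 0, "dy": 0, "dz": 0, "wx": 0, "wy": 0, "wz": -10.3}, {"claw": 0.085, "dx": 0, "dy": 0, "dz": 0, "wx": 0, "wy": 0, "wz": 0}])

```text
t: 3.62
eef_pos: [0.5015, 0.2394, 0.4002]
tool_rot: [-0.0, 0.537, 0.844, -0.0]
contact_force: [0.0, -0.9, 1.0]
gripper_width: 0.997
grasp_force: 0.0
```

Run:
```python
from m import *
o,im,d=snap('wrist','w2.png'); print(o['t'],o['q'].round(2),o['eef_pos'].round(4),quat(o['tool_rot']).as_matrix().round(3),(d>0).mean())
```

```text
3.625 [ 0.09  0.26 -0.8   1.61  0.19  1.35 -0.29] [0.5015 0.2394 0.4002] [[-0.423  0.906 -0.   ]
 [ 0.906  0.423 -0.   ]
 [ 0.    -0.    -1.   ]] 0.9961267006802721
```

View pics/w2.png

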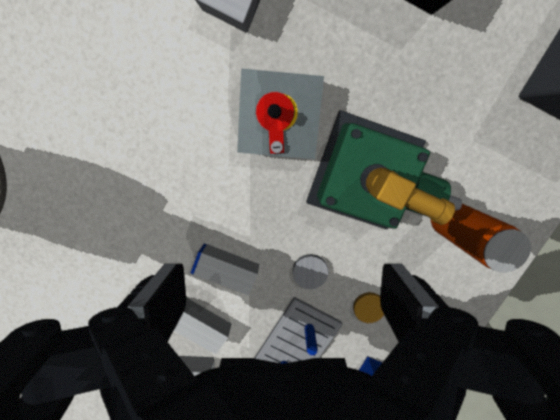

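The wrist view shows the knob at (275,110) on the red disc and the pivot screw at (277,147). The elbow block is at (395,190), with its outlet running to (447,210).

Run:
```python
from m import *
o,im,d,P,h=look('wrist'); H,S,V=h[...,0],h[...,1],h[...,2]
z=P[...,2]; u=np.arange(560)[None,:]+0*z
# knob
k=(z>.078)&(z<.1)&(abs(P[...,0]-.46)<.07)&(abs(P[...,1]-.3)<.07); q=P[k]; print('knob',k.sum(),q.mean(0),q.min(0),q.max(0))
r=((H<6)|(H>174))&(S>150)&(z<.075)&(z>.045)&(u<340)
v,uu=np.nonzero(r); print('red',P[r].mean(0),uu.min(),uu.max(),v.min(),v.max())
c,rad=cv2.minEnclosingCircle(P[r&(np.arange(420)[:,None]<130)][:,:2].astype(np.float32)); print('disc',c,rad)
piv=(S<60)&(abs(u-277)<10)&(abs(np.arange(420)[:,None]-147)<9)&(V>110); print('pivot',piv.sum(),P[piv].mean(0), P[piv].std(0))
t=(z>.045)&(z<.055)&(abs(P[...,0]-.46)<.1)&(abs(P[...,1]-.29)<.1); print('tank',cv2.minAreaRect(P[t][:,:2].astype(np.float32)))
e=(H>8)&(H<30)&(S>90)&(z>.1)&(P[...,0]<.72)
top=e&(z>.152)&(z<.165); print('top',top.sum(),P[top].mean(0),np.percentile(z[top],[5,50,95]),cv2.minAreaRect(P[top][:,:2].astype(np.float32)))
pz=e&(z<.152)&(z>.125); q=P[pz][:,:2]; print('pipe',len(q),q.mean(0),q.min(0),q.max(0)); 
l=cv2.fitLine(q.astype(np.float32),cv2.DIST_L2,0,.01,.01).ravel(); print(l,np.degrees(np.arctan2(l[1],l[0])))
cv2.imwrite('pics/top.png',top.astype(np.uint8)*255)
```

```text
knob 166 [0.45614227 0.30900245 0.09003239] [0.4470594  0.3006782  0.07951727] [0.46481396 0.31747005 0.09258048]
red [0.45837898 0.30481053 0.05634106] 256 292 92 152
disc (0.45573464035987854, 0.30978214740753174) 0.025318538770079613
pivot 79 [0.47783412 0.26896223 0.0623043 ] [0.00389748 0.0039166  0.00099513]
tank ((0.4664553999900818, 0.3283975422382355), (0.17896099388599396, 0.16212308406829834), 11.588411331176758)
top 1051 [0.62409318 0.28779483 0.15767376] [0.15265477 0.15841626 0.15977089] ((0.6465532183647156, 0.28797757625579834), (0.09213390946388245, 0.033356569707393646), 0.9759699702262878)
pipe 1107 [0.65242874 0.28859303] [0.59853946 0.27111361] [0.69339851 0.30514277]
[0.9998207  0.01893461 0.65242875 0.28859302] 1.0849379
```

Emit:
drive_tool(increments=[{"claw": 0.06, "dx": 0.0412, "dy": -0.0059, "dz": 0, "wx": 0, "wy": 0, "wz": 0}, {"claw": 0.06, "dx": 0.0412, "dy": -0.0059, "dz": 0, "wx": 0, "wy": 0, "wz": 0}, {"claw": 0.06, "dx": 0, "dy": 0, "dz": 0.045, "wx": 0, "wy": 0, "wz": 0}, {"claw": 0.06, "dx": 0, "dy": 0, "dz": 0.045, "wx": 0, "wy": 0, "wz": 0}, {"claw": 0.06, "dx": 0, "dy": 0, "dz": 0.045, "wx": 0, "wy": 0, "wz": 0}, {"claw": 0.06, "dx": 0, "dy": 0, "dz": 0.045, "wx": 0, "wy": 0, "wz": 0}, {"claw": 0.06, "dx": 0, "dy": 0, "dz": 0.045, "wx": 0, "wy": 0, "wz": 0}, {"claw": 0.06, "dx": 0, "dy": 0, "dz": 0.045, "wx": 0, "wy": 0, "wz": 0}, {"claw": 0.06, "dx": 0, "dy": 0, "dz": 0.014, "wx": 0, "wy": 0, "wz": 0}, {"claw": 0.06, "dx": 0, "dy": 0, "dz": 0.014, "wx": 0, "wy": 0, "wz": 0}, {"claw": 0.06, "dx": 0, "dy": 0, "dz": 0.014, "wx": 0, "wy": 0, "wz": 0}, {"claw": 0.06, "dx": 0, "dy": 0, "dz": 0, "wx": 0, "wy": 0, "wz": 0}])

```text
t: 5.22
eef_pos: [0.4558, 0.3091, 0.0881]
tool_rot: [0.0, 0.536, 0.844, -0.0]
contact_force: [0.4, 0.3, 0.1]
gripper_width: 0.701
grasp_force: 0.0
```

Run:
```python
from m import *
import station; print([k for k in dir(station) if not k.startswith('_')])
o,im,d=snap('wrist'); print(o['eef_pos'].round(4))
K,R,p=pose('wrist',o); k=np.array([[.456,.3095,.09]]); c=(k-p)@R; px=c@K.T; print(px[:,:2]/px[:,2:])
cv2.imwrite('pics/w3.png',im[:,:,::-1])
```

```text
['PlanningError', 'calibration', 'finger_overhang', 'get_obs', 'hand_in', 'read_camera']
[0.4558 0.3091 0.0881]
[[284.62723428 299.66593583]]
```

View pics/w3.png

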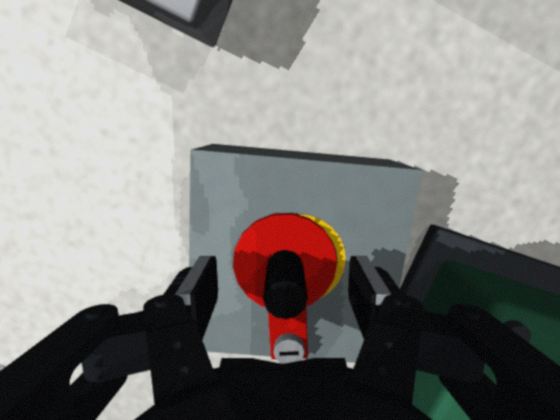

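The knob, at (286,285), sits midway between the fingers, and a sliver of the yellow ring shows on its right. Closing on the knob and swinging the cover.

Emit:
drive_tool(newtons=30, increments=[{"claw": 0.01, "dx": 0, "dy": 0, "dz": 0, "wx": 0, "wy": 0, "wz": 0}, {"claw": 0.01, "dx": 0, "dy": 0, "dz": 0, "wx": 0, "wy": 0, "wz": 0}, {"claw": 0.01, "dx": 0, "dy": 0, "dz": 0, "wx": 0, "wy": 0, "wz": 0}, {"claw": 0.01, "dx": 0, "dy": 0, "dz": 0, "wx": 0, "wy": 0, "wz": 0}, {"claw": 0.01, "dx": -0.0012, "dy": -0.0051, "dz": 0, "wx": 0, "wy": 0, "wz": 0}, {"claw": 0.01, "dx": -0.0012, "dy": -0.0051, "dz": 0, "wx": 0, "wy": 0, "wz": 0}, {"claw": 0.01, "dx": -0.0012, "dy": -0.0051, "dz": 0, "wx": 0, "wy": 0, "wz": 0}, {"claw": 0.01, "dx": -0.0029, "dy": -0.0045, "dz": 0, "wx": 0, "wy": 0, "wz": 0}, {"claw": 0.01, "dx": -0.0029, "dy": -0.0045, "dz": 0, "wx": 0, "wy": 0, "wz": 0}, {"claw": 0.01, "dx": -0.0029, "dy": -0.0045, "dz": 0, "wx": 0, "wy": 0, "wz": 0}, {"claw": 0.01, "dx": -0.0042, "dy": -0.0032, "dz": 0, "wx": 0, "wy": 0, "wz": 0}, {"claw": 0.01, "dx": -0.0042, "dy": -0.0032, "dz": 0, "wx": 0, "wy": 0, "wz": 0}, {"claw": 0.01, "dx": -0.0042, "dy": -0.0032, "dz": 0, "wx": 0, "wy": 0, "wz": 0}, {"claw": 0.01, "dx": -0.0051, "dy": -0.0015, "dz": 0, "wx": 0, "wy": 0, "wz": 0}, {"claw": 0.01, "dx": -0.0051, "dy": -0.0015, "dz": 0, "wx": 0, "wy": 0, "wz": 0}, {"claw": 0.01, "dx": -0.0051, "dy": -0.0015, "dz": 0, "wx": 0, "wy": 0, "wz": 0}, {"claw": 0.01, "dx": 0, "dy": 0, "dz": 0, "wx": 0, "wy": 0, "wz": 0}, {"claw": 0.01, "dx": 0, "dy": 0, "dz": 0, "wx": 0, "wy": 0, "wz": 0}])

```text
t: 7.52
eef_pos: [0.4341, 0.257, 0.089]
tool_rot: [-0.0, 0.535, 0.845, 0.002]
contact_force: [0.2, 4.4, 3.1]
gripper_width: 0.198
grasp_force: 30.3
```

Emit:
drive_tool(increments=[{"claw": 0.06, "dx": 0, "dy": 0, "dz": 0, "wx": 0, "wy": 0, "wz": 0}, {"claw": 0.06, "dx": 0, "dy": 0, "dz": 0, "wx": 0, "wy": 0, "wz": 0}, {"claw": 0.06, "dx": 0, "dy": 0, "dz": 0, "wx": 0, "wy": 0, "wz": 0}, {"claw": 0.06, "dx": 0, "dy": 0, "dz": -0.03, "wx": 0, "wy": 0, "wz": 0}, {"claw": 0.06, "dx": 0, "dy": 0, "dz": -0.05, "wx": 0, "wy": 0, "wz": 0}, {"claw": 0.06, "dx": 0, "dy": 0, "dz": -0.05, "wx": 0, "wy": 0, "wz": 0}, {"claw": 0.06, "dx": 0, "dy": 0.02, "dz": -0.05, "wx": 0, "wy": 0, "wz": 0}, {"claw": 0.06, "dx": 0, "dy": 0.03, "dz": -0.05, "wx": 0, "wy": 0, "wz": 0}, {"claw": 0.06, "dx": 0, "dy": 0.03, "dz": 0, "wx": 0, "wy": 0, "wz": 0}, {"claw": 0.06, "dx": 0, "dy": 0, "dz": 0, "wx": 0, "wy": 0, "wz": 0}, {"claw": 0.06, "dx": 0, "dy": 0, "dz": 0, "wx": 0, "wy": 0, "wz": 0}])

```text
t: 8.9
eef_pos: [0.5056, 0.2882, 0.3174]
tool_rot: [-0.0, 0.536, 0.844, -0.001]
contact_force: [-0.7, 1.1, -0.3]
gripper_width: 0.699
grasp_force: 0.0
```

```bash
cat > e.py <<'E'
from m import *
def eport(f=None):
    o,im,d,P,h=look('wrist',f); H,S,V=h[...,0],h[...,1],h[...,2]; z=P[...,2]
    print(o['t'],o['q'].round(2),o['eef_pos'].round(4))
    y=(H>20)&(H<34)&(S>120)&(z>.03)&(z<.07)&(abs(P[...,0]-.46)<.09); v,u=np.nonzero(y)
    pts=plane('wrist',o,np.c_[u,v],.05)[:,:2].astype(np.float32)
    print('ring',len(pts),cv2.minEnclosingCircle(pts),pts.min(0),pts.max(0)); 
    if len(pts)>30: print(' ell',cv2.fitEllipse(cv2.convexHull(pts)))
    k=(z>.078)&(z<.1)&(abs(P[...,0]-.45)<.07)&(abs(P[...,1]-.28)<.07); q=P[k]; print('knob',k.sum(),q.mean(0))
    r=((H<6)|(H>174))&(S>150)&(z<.075)&(z>.045)&(P[...,0]<.52); print('disc',cv2.minEnclosingCircle(P[r][:,:2].astype(np.float32)))
    e=(H>8)&(H<30)&(S>90)&(z>.1)&(P[...,0]<.72)
    top=(e&(z>np.percentile(z[e],97)-.004)).astype(np.uint8); top=cv2.morphologyEx(top,cv2.MORPH_OPEN,np.ones((7,7)))
    c=max(comps(top,10),key=lambda c:c.sum()); print('top',c.sum(),P[c].mean(0),cv2.minAreaRect(P[c][:,:2].astype(np.float32)))
    q=P[e&(z<.15)&(z>.125)][:,:2]; l=cv2.fitLine(q.astype(np.float32),cv2.DIST_L2,0,.01,.01).ravel(); print('pipe',q.mean(0),np.degrees(np.arctan2(l[1],l[0])))
E
python3 -c "
from e import *
import station; f=station.finger_overhang; print(f() if callable(f) else f); eport('w4.png')"
```

```text
0.025
8.9 [ 0.    0.38 -0.82  1.67  0.29  1.22 -0.44] [0.5056 0.2882 0.3174]
ring 548 ((0.49148479104042053, 0.38971251249313354), 0.13881243765354156) [0.43466896 0.26316962] [0.5483006 0.5162554]
 ell ((0.49825286865234375, 0.38990798592567444), (0.06117982044816017, 0.2843824326992035), 154.86871337890625)
knob 247 [0.43309449 0.26059021 0.08899602]
disc ((0.44740399718284607, 0.26237601041793823), 0.039892200380563736)Traceback (most recent call last):
  File "<string>", line 3, in <module>
    import station; f=station.finger_overhang; print(f() if callable(f) else f); eport('w4.png')
                                                                                 ~~~~~^^^^^^^^^^
  File "e.py", line 13, in eport
    c=max(comps(top,10),key=lambda c:c.sum()); print('top',c.sum(),P[c].mean(0),cv2.minAreaRect(P[c][:,:2].astype(np.float32)))
ValueError: max() iterable argument is empty
```

View pics/w4.png

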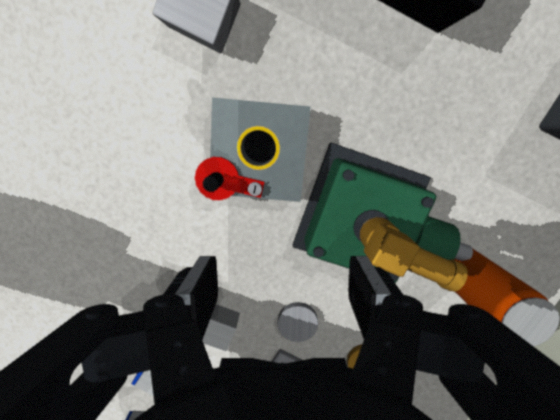

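The port ring, at (259,148), is now wholly open. The cover stands to its lower left with the knob at (212,182), and the elbow is at (395,245).

Run:
```python
from m import *
o,im,d,P,h=look('wrist'); H,S,V=h[...,0],h[...,1],h[...,2]; z=P[...,2]
v,u=np.mgrid[0:420,0:560]
y=(H>20)&(H<34)&(S>120)&(abs(u-259)<30)&(abs(v-148)<30)
pts=plane('wrist',o,np.c_[u[y],v[y]],.05)[:,:2].astype(np.float32)
c,r=cv2.minEnclosingCircle(pts); print('port',c,r,cv2.fitEllipse(cv2.convexHull(pts)))
piv=np.array([.478,.269]);a=lambda p:np.degrees(np.arctan2(*(np.array(p)-piv)[::-1])); print('dist',np.linalg.norm(np.array(c)-piv),'cover',np.radians((a([.4331,.2606])-a(c))%360))
e=(H>8)&(H<30)&(S>90)&(z>.1)&(P[...,0]<.72)&(abs(P[...,1]-.288)<.05)
print(np.percentile(z[e],[50,75,90,95,99]))
t=e&(z>.154)&(P[...,0]<.64); print(t.sum(),P[t].mean(0),P[t].min(0),P[t].max(0),cv2.minAreaRect(P[t][:,:2].astype(np.float32)))
for x in np.arange(.6,.7,.01):
    s=e&(abs(P[...,0]-x)<.005); print(round(x,2),s.sum(),P[s][:,1].min().round(4),P[s][:,1].max().round(4),z[s].max().round(4))
```

```text
port (0.4617215692996979, 0.31203776597976685) 0.02486295811831951 ((0.4617578983306885, 0.31195804476737976), (0.04889465123414993, 0.049178458750247955), 56.498531341552734)
dist 0.04601343941278149 cover 1.3941361810454562
[0.15127998 0.15844772 0.15944343 0.34984964 0.38017013]
1574 [0.6002789  0.29125368 0.19190727] [0.44762606 0.25732826 0.15416125] [0.63499696 0.32556549 0.39073374] ((0.5402485728263855, 0.2940067648887634), (0.18758177757263184, 0.0605103075504303), 4.387711524963379)
0.6 869 0.2709 0.3041 0.1612
0.61 505 0.2707 0.306 0.1607
0.62 471 0.2706 0.3061 0.1614
0.63 351 0.2705 0.3046 0.1609
0.64 143 0.2784 0.2998 0.1526
0.65 246 0.2777 0.3004 0.1526
0.66 249 0.2781 0.3006 0.1527
0.67 241 0.2779 0.3008 0.1525
0.68 336 0.2758 0.3032 0.1547
0.69 212 0.2767 0.3032 0.155
```

Emit:
drive_tool(increments=[{"claw": 0.06, "dx": 0, "dy": 0, "dz": 0, "wx": 0, "wy": 0, "wz": -9.5}, {"claw": 0.06, "dx": 0, "dy": 0, "dz": 0, "wx": 0, "wy": 0, "wz": -9.5}, {"claw": 0.06, "dx": 0, "dy": 0, "dz": 0, "wx": 0, "wy": 0, "wz": -9.5}, {"claw": 0.06, "dx": 0, "dy": 0, "dz": 0, "wx": 0, "wy": 0, "wz": -9.5}, {"claw": 0.06, "dx": 0, "dy": 0, "dz": 0, "wx": 0, "wy": 0, "wz": -9.5}, {"claw": 0.06, "dx": 0, "dy": 0, "dz": 0, "wx": 0, "wy": 0, "wz": -9.5}, {"claw": 0.06, "dx": 0, "dy": 0, "dz": 0, "wx": 0, "wy": 0, "wz": -9.0}, {"claw": 0.06, "dx": -0.0385, "dy": 0, "dz": 0.02, "wx": 0, "wy": 0, "wz": 0}, {"claw": 0.06, "dx": -0.0385, "dy": 0, "dz": 0.02, "wx": 0, "wy": 0, "wz": 0}, {"claw": 0.06, "dx": -0.0385, "dy": 0, "dz": 0.02, "wx": 0, "wy": 0, "wz": 0}, {"claw": 0.06, "dx": 0, "dy": 0, "dz": 0, "wx": 0, "wy": 0, "wz": 0}, {"claw": 0.06, "dx": 0, "dy": 0, "dz": 0, "wx": 0, "wy": 0, "wz": 0}])

```text
t: 10.5
eef_pos: [0.6208, 0.2914, 0.2585]
tool_rot: [-0.0, -0.011, 1.0, 0.0]
contact_force: [-0.0, 0.4, 0.3]
gripper_width: 0.704
grasp_force: 0.0
```

Run:
```python
from m import *
o,im,d,P,h=look('wrist'); z=P[...,2]
print(o['q'].round(2),o['eef_pos'].round(4),quat(o['tool_rot']).as_matrix().round(3))
H,S=h[...,0],h[...,1]
b=(H>8)&(H<30)&(S>90)&(z>.14)&(z<.17)&(P[...,1]>.25)&(P[...,1]<.33)
t=b&(z>.156)
for n,m in(('all',b),('top',t)): print(n,m.sum(),P[m].min(0),P[m].max(0),cv2.minAreaRect(P[m][:,:2].astype(np.float32)))
cv2.imwrite('pics/w5.png',im[:,:,::-1])
```

```text
[ 0.07  0.67 -0.95  1.48  0.56  1.28  0.65] [0.6208 0.2914 0.2585] [[-1.    -0.021 -0.001]
 [-0.021  1.     0.   ]
 [ 0.001  0.    -1.   ]]
all 4652 [0.60087415 0.27097291 0.14000425] [0.69330649 0.3042756  0.16104   ] ((0.647098183631897, 0.28767895698547363), (0.09236552566289902, 0.03329015150666237), 0.1876785308122635)
top 2209 [0.60095991 0.27100887 0.15600568] [0.63473825 0.3042756  0.16104   ] ((0.6178518533706665, 0.2875787913799286), (0.03356205299496651, 0.03336908668279648), 0.5512878894805908)
```

Emit:
drive_tool(newtons=60, increments=[{"claw": 0.06, "dx": 0.0028, "dy": -0.0038, "dz": 0.0235, "wx": 0, "wy": 0, "wz": 0.8}, {"claw": 0.06, "dx": 0, "dy": 0, "dz": 0.03, "wx": 0, "wy": 0, "wz": 0}, {"claw": 0.06, "dx": 0, "dy": 0, "dz": 0.03, "wx": 0, "wy": 0, "wz": 0}, {"claw": 0.06, "dx": 0, "dy": 0, "dz": 0.02, "wx": 0, "wy": 0, "wz": 0}, {"claw": 0.06, "dx": 0, "dy": 0, "dz": 0, "wx": 0, "wy": 0, "wz": 0}, {"claw": 0.025, "dx": 0, "dy": 0, "dz": 0, "wx": 0, "wy": 0, "wz": 0}, {"claw": 0.025, "dx": 0, "dy": 0, "dz": 0, "wx": 0, "wy": 0, "wz": 0}, {"claw": 0.025, "dx": 0, "dy": 0, "dz": 0, "wx": 0, "wy": 0, "wz": 0}, {"claw": 0.025, "dx": 0, "dy": 0, "dz": 0, "wx": 0, "wy": 0, "wz": 0}])

```text
t: 11.68
eef_pos: [0.6198, 0.2875, 0.1567]
tool_rot: [0.001, -0.003, 1.0, 0.0]
contact_force: [-0.9, -2.8, 5.8]
gripper_width: 0.383
grasp_force: 61.1
```

Emit:
drive_tool(increments=[{"claw": 0.025, "dx": 0, "dy": 0, "dz": 0.0002, "wx": 0, "wy": 0, "wz": 6}, {"claw": 0.025, "dx": 0, "dy": 0, "dz": 0.0002, "wx": 0, "wy": 0, "wz": 9}, {"claw": 0.025, "dx": 0, "dy": 0, "dz": 0.0002, "wx": 0, "wy": 0, "wz": 9}, {"claw": 0.025, "dx": 0, "dy": 0, "dz": 0.0002, "wx": 0, "wy": 0, "wz": 9}, {"claw": 0.025, "dx": 0, "dy": 0, "dz": 0.0002, "wx": 0, "wy": 0, "wz": 9}, {"claw": 0.025, "dx": 0, "dy": 0, "dz": 0.0002, "wx": 0, "wy": 0, "wz": 9}, {"claw": 0.025, "dx": 0, "dy": 0, "dz": 0.0002, "wx": 0, "wy": 0, "wz": 9}, {"claw": 0.025, "dx": 0, "dy": 0, "dz": 0.0002, "wx": 0, "wy": 0, "wz": 9}, {"claw": 0.025, "dx": 0, "dy": 0, "dz": 0.0002, "wx": 0, "wy": 0, "wz": 9}, {"claw": 0.025, "dx": 0, "dy": 0, "dz": 0.0002, "wx": 0, "wy": 0, "wz": 9}, {"claw": 0.025, "dx": 0, "dy": 0, "dz": 0, "wx": 0, "wy": 0, "wz": 0}])

```text
t: 13.05
eef_pos: [0.6191, 0.2865, 0.1551]
tool_rot: [0.001, 0.687, 0.727, -0.0]
contact_force: [-5.1, -6.3, 12.5]
gripper_width: 0.383
grasp_force: 61.8
```

Emit:
drive_tool(increments=[{"claw": 0.025, "dx": 0, "dy": 0, "dz": 0.0003, "wx": 0, "wy": 0, "wz": 9.5}, {"claw": 0.025, "dx": 0, "dy": 0, "dz": 0.0003, "wx": 0, "wy": 0, "wz": 9.5}, {"claw": 0.025, "dx": 0, "dy": 0, "dz": 0.0003, "wx": 0, "wy": 0, "wz": 9.5}, {"claw": 0.025, "dx": 0, "dy": 0, "dz": 0.0003, "wx": 0, "wy": 0, "wz": 9.5}, {"claw": 0.025, "dx": 0, "dy": 0, "dz": 0.0003, "wx": 0, "wy": 0, "wz": 9.5}, {"claw": 0.025, "dx": 0, "dy": 0, "dz": 0.0003, "wx": 0, "wy": 0, "wz": 9.5}, {"claw": 0.025, "dx": 0, "dy": 0, "dz": 0.0003, "wx": 0, "wy": 0, "wz": 9.5}, {"claw": 0.025, "dx": 0, "dy": 0, "dz": 0.0003, "wx": 0, "wy": 0, "wz": 9.5}, {"claw": 0.025, "dx": 0, "dy": 0, "dz": 0.0003, "wx": 0, "wy": 0, "wz": 9.5}, {"claw": 0.025, "dx": 0, "dy": 0, "dz": 0.0003, "wx": 0, "wy": 0, "wz": 9.5}, {"claw": 0.025, "dx": 0, "dy": 0, "dz": 0, "wx": 0, "wy": 0, "wz": 0}])

```text
t: 14.42
eef_pos: [0.6181, 0.2871, 0.1532]
tool_rot: [0.0, 1.0, -0.015, -0.001]
contact_force: [-11.5, -5.1, 20.4]
gripper_width: 0.385
grasp_force: 62.9
```

Run:
```python
from m import *
o,im,d=snap('wrist','w6.png'); R=quat(o['tool_rot']).as_matrix(); print(o['q'].round(2),np.degrees(np.arctan2(R[1,0],R[0,0])))
o,im,d,P,h=look('scene'); H,S=h[...,0],h[...,1]; z=P[...,2]
b=(H>8)&(H<30)&(S>90)&(z>.12)&(z<.165)&(abs(P[...,1]-.29)<.08)&(P[...,0]<.72); print(b.sum(),P[b].min(0),P[b].max(0))
l=cv2.fitLine(P[b][:,:2].astype(np.float32),cv2.DIST_L2,0,.01,.01).ravel(); print(np.degrees(np.arctan2(l[1],l[0])))
```

```text
[-0.4   0.6  -0.18  1.61  0.12  0.94 -2.22] -1.741744362015237
232 [0.60616298 0.27054459 0.12008754] [0.63870322 0.30309615 0.15837822]
10.044137
```

View pics/w6.png

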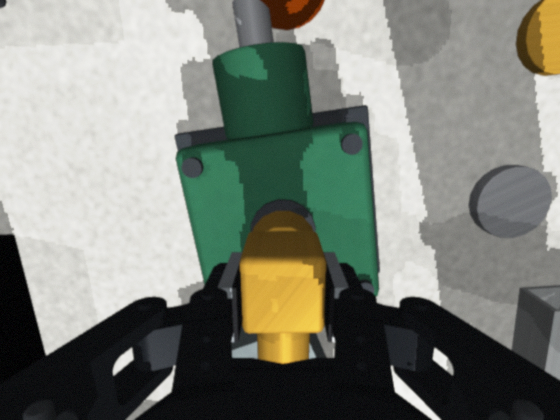

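The elbow has turned with the gripper, and its outlet now points down the picture towards the robot, about 7° short of the port. I'll finish the turn, release and look.

Emit:
drive_tool(increments=[{"claw": 0.025, "dx": 0, "dy": 0, "dz": 0, "wx": 0, "wy": 0, "wz": 3.7}, {"claw": 0.025, "dx": 0, "dy": 0, "dz": 0, "wx": 0, "wy": 0, "wz": 3.7}, {"claw": 0.025, "dx": 0, "dy": 0, "dz": 0, "wx": 0, "wy": 0, "wz": 0}, {"claw": 0.025, "dx": 0, "dy": 0, "dz": 0, "wx": 0, "wy": 0, "wz": 0}, {"claw": 0.025, "dx": 0, "dy": 0, "dz": 0, "wx": 0, "wy": 0, "wz": 0}])

```text
t: 15.15
eef_pos: [0.6181, 0.2872, 0.1531]
tool_rot: [0.0, 0.997, -0.079, -0.001]
contact_force: [-10.6, -4.8, 20.3]
gripper_width: 0.385
grasp_force: 62.9
```

Emit:
drive_tool(increments=[{"claw": 0.06, "dx": 0, "dy": 0, "dz": 0, "wx": 0, "wy": 0, "wz": 0}, {"claw": 0.06, "dx": 0, "dy": 0, "dz": 0, "wx": 0, "wy": 0, "wz": 0}, {"claw": 0.06, "dx": 0, "dy": 0, "dz": 0, "wx": 0, "wy": 0, "wz": 0}, {"claw": 0.06, "dx": 0, "dy": 0, "dz": -0.03, "wx": 0, "wy": 0, "wz": 0}, {"claw": 0.06, "dx": 0, "dy": 0, "dz": -0.05, "wx": 0, "wy": 0, "wz": 0}, {"claw": 0.06, "dx": 0, "dy": 0, "dz": -0.05, "wx": 0, "wy": 0, "wz": 0}, {"claw": 0.06, "dx": -0.05, "dy": 0.03, "dz": -0.02, "wx": 0, "wy": 0, "wz": 0}, {"claw": 0.06, "dx": -0.05, "dy": 0.03, "dz": -0.02, "wx": 0, "wy": 0, "wz": 0}, {"claw": 0.06, "dx": -0.05, "dy": 0.03, "dz": 0, "wx": 0, "wy": 0, "wz": 0}, {"claw": 0.06, "dx": -0.02, "dy": 0.05, "dz": 0, "wx": 0, "wy": 0, "wz": 0}, {"claw": 0.06, "dx": 0, "dy": 0.05, "dz": 0, "wx": 0, "wy": 0, "wz": 0}, {"claw": 0.06, "dx": 0, "dy": 0.05, "dz": 0, "wx": 0, "wy": 0, "wz": 0}, {"claw": 0.06, "dx": 0, "dy": 0.04, "dz": 0, "wx": 0, "wy": 0, "wz": 0}, {"claw": 0.06, "dx": 0, "dy": 0, "dz": 0, "wx": 0, "wy": 0, "wz": 0}])

```text
t: 16.9
eef_pos: [0.4068, 0.0345, 0.3198]
tool_rot: [0.0, 0.997, -0.082, 0.0]
contact_force: [0.6, 0.8, 0.3]
gripper_width: 0.705
grasp_force: 0.0
```

```bash
cat > see.py <<'E'
from m import *
# fresh view of elbow, pegs and cans from the fixed cameras
for n in ('scene','side'):
    o,im,d,P,h=look(n,n+'1.png'); H,S=h[...,0],h[...,1]; z=P[...,2]; print(n,o['t'])
    b=(H>8)&(H<30)&(S>90)&(z>.115)&(z<.17)&(abs(P[...,1]-.29)<.1)&(P[...,0]<.66)
    l=cv2.fitLine(P[b&(z<.149)&(z>.132)&(P[...,0]<.597)][:,:2].astype(np.float32),cv2.DIST_L2,0,.01,.01).ravel(); print('elbow',P[b].min(0).round(3),P[b].max(0).round(3),'pipe',l,np.degrees(np.arctan2(l[1],l[0])))
    for c in cans(P,h): print(' can',c)
    pg=(H>105)&(H<130)&(S>90)&(z>.02)&(z<.09)&(P[...,0]>.6)&(P[...,0]<.7)
    for c in comps(pg,8):
        t=P[c]; t=t[t[:,2]>t[:,2].max()-.012]; print(' peg',c.sum(),P[c].mean(0).round(4),'top',t.mean(0).round(4))
E
python3 see.py
```

```text
scene 16.9
elbow [0.547 0.268 0.116] [0.639 0.31  0.16 ] pipe [ 0.9751609  -0.22149774  0.5729651   0.2948206 ] -12.797017
 can (array([ 0.4781, -0.3007]), array([0.096, 0.042]), 0.1, np.int64(299))
 can (array([ 0.4991, -0.1694]), array([0.097, 0.04 ]), 22.0, np.int64(319))
 can (array([ 0.4883, -0.0669]), array([0.044, 0.095]), 80.2, np.int64(350))
 can (array([0.4898, 0.051 ]), array([0.096, 0.041]), 2.3, np.int64(376))
 peg 22 [ 0.6413 -0.2541  0.0779] top [ 0.6413 -0.2541  0.0779]
 peg 21 [ 0.6483 -0.1669  0.0772] top [ 0.6483 -0.1669  0.0772]
 peg 25 [ 0.6555 -0.0788  0.0772] top [ 0.6555 -0.079   0.0775]
 peg 28 [0.6639 0.0087 0.0765] top [0.6637 0.0085 0.0768]
side 16.95
elbow [0.543 0.27  0.115] [0.634 0.315 0.161] pipe [ 0.98671114 -0.1624843   0.5691077   0.30266708] -9.351124
 can (array([ 0.4768, -0.2988]), array([0.094, 0.049]), 1.1, np.int64(205))
 can (array([ 0.4979, -0.1661]), array([0.093, 0.047]), 24.2, np.int64(258))
 can (array([ 0.4864, -0.0645]), array([0.047, 0.094]), 81.2, np.int64(297))
 can (array([0.4875, 0.0523]), array([0.093, 0.047]), 1.7, np.int64(365))
 can (array([0.4444, 0.3598]), array([0.109, 0.006]), 19.5, np.int64(154))
 can (array([0.3411, 0.4509]), array([0.06 , 0.004]), 1.4, np.int64(101))
 peg 67 [ 0.6339 -0.2488  0.0508] top [ 0.6344 -0.2505  0.0767]
 peg 81 [ 0.6421 -0.1615  0.0538] top [ 0.6426 -0.1641  0.078 ]
 peg 88 [ 0.6498 -0.0736  0.0531] top [ 0.6505 -0.0757  0.0772]
 peg 91 [0.6576 0.0139 0.0538] top [0.6583 0.0117 0.0769]
```

```bash
cat > pegs.py <<'E'
from m import *
o,im,d,P,h=look('wrist'); H,S=h[...,0],h[...,1]; z=P[...,2]; print(o['t'],o['q'].round(2),o['eef_pos'].round(4))
for c in cans(P,h): print(' can',c)
pg=(H>105)&(H<130)&(S>90)&(z>.072)&(z<.09)&(P[...,0]>.6)&(P[...,0]<.7)
for c in comps(pg,8):
    print(' peg',c.sum(),cv2.minEnclosingCircle(P[c][:,:2].astype(np.float32)),P[c].mean(0).round(4))
E
python3 pegs.py
```

```text
17.0 [-0.2  -0.04 -0.05  2.06 -0.    1.12 -1.97] [0.4074 0.0376 0.3199]
 can (array([ 0.4971, -0.1672]), array([0.094, 0.041]), 21.8, np.int64(3448))
 can (array([ 0.4755, -0.2824]), array([0.094, 0.012]), 3.4, np.int64(1064))
 can (array([ 0.4859, -0.0646]), array([0.041, 0.094]), 80.9, np.int64(3128))
 can (array([0.4873, 0.0528]), array([0.094, 0.04 ]), 2.3, np.int64(2904))
 can (array([0.4816, 0.257 ]), array([0.11 , 0.003]), 19.4, np.int64(528))
 can (array([0.4628, 0.3268]), array([0.015, 0.039]), 84.0, np.int64(270))
 can (array([0.3408, 0.3912]), array([0.071, 0.016]), 11.1, np.int64(466))
```

```bash
cat > fk.py <<'E'
import numpy as np, itertools
from scipy.spatial.transform import Rotation as Ro
from scipy.optimize import least_squares
def rz(a):return Ro.from_euler('z',a)
def ry(a):return Ro.from_euler('y',a)
def fk(q,p,s):
    # p: base yaw, tool yaw, then (x,y,z) offsets base..: h0, L1, L2, L3 each 3-vector
    V=np.array(p[2:14]).reshape(4,3)
    R=rz(p[0]+s[0]*q[0]); x=R.apply(V[0]); R=R*ry(q[1])*rz(s[1]*q[2]); x=x+R.apply(V[1])
    R=R*ry(q[3])*rz(s[2]*q[4]); x=x+R.apply(V[2]); R=R*ry(q[5])*rz(s[3]*q[6]+p[1]); x=x+R.apply(V[3]); return x,R
D=[([1.07089512,.47775107,.02234689,1.55635908,-.01148756,1.10932493,-.08309708],[.25754,-.62339,.2554],22.4),
([.09,.26,-.8,1.61,.19,1.35,-.29],[.5015,.2394,.4002],115.),([0,.38,-.82,1.67,.29,1.22,-.44],[.5056,.2882,.3174],115.2),
([.07,.67,-.95,1.48,.56,1.28,.65],[.6208,.2914,.2585],181.2),([-.4,.6,-.18,1.61,.12,.94,-2.22],[.6181,.2871,.1532],-1.74),
([-.2,-.04,-.05,2.06,0,1.12,-1.97],[.4074,.0376,.3199],-9.4)]
def down(y): return rz(np.radians(y))*Ro.from_euler('x',np.pi)
def res(p,s):
    r=[]
    for q,x,y in D:
        a,R=fk(q,p,s); r+=list(10*(a-np.array(x)))+list((down(y).inv()*R).as_rotvec())
    return np.array(r+list(.05*(np.array(p[2:14]).reshape(4,3)[:,:2].ravel()))+[.02*(p[4]-.3)])
def fit():
    best=None
    for s in itertools.product((1,-1),repeat=4):
        for b in (0,1.57,-1.57,3.14):
          for ty in (0,1.57,-1.57,3.1):
            f=least_squares(res,[b,ty,0,0,.3,0,0,.5,0,0,.48,0,0,.3],args=(s,),max_nfev=40)
            if best is None or f.cost<best[0]: best=(f.cost,s,f.x)
    return best
if __name__=='__main__':
    b=fit(); print(b[0],b[1],b[2].round(3)); np.save('fk.npy',np.r_[b[2],b[1]])
    for q,x,y in D: a,R=fk(q,b[2],b[1]); print((a-x).round(3),np.degrees((down(y).inv()*R).as_rotvec()).round(1))
E
python3 fk.py
```

```text
0.00024102502716066116 (-1, -1, -1, -1) [ 1.400e-02 -4.694e+00  6.000e-03 -3.300e-02  4.500e-02 -2.000e-03
 -3.000e-02  5.340e-01  4.000e-03 -7.000e-03  4.710e-01 -1.000e-03
  1.000e-03  5.000e-02]
[ 0. -0.  0.] [ 0.1 -0.   0.2]
[-0.    -0.    -0.001] [-0.1  0.  -0.2]
[-0.     0.001 -0.   ] [ 0.1  0.1 -0. ]
[ 0. -0.  0.] [ 0.2 -0.1  0.4]
[-0. -0. -0.] [ 0.3 -0.   0.2]
[ 0. -0.  0.] [-0.1  0.1 -0.6]
```

Emit:
drive_tool(increments=[{"claw": 0.06, "dx": 0, "dy": 0, "dz": 0, "wx": 0, "wy": 10, "wz": 0}, {"claw": 0.06, "dx": 0, "dy": 0, "dz": 0, "wx": 0, "wy": 10, "wz": 0}, {"claw": 0.06, "dx": 0, "dy": 0, "dz": 0, "wx": 10, "wy": 0, "wz": 0}, {"claw": 0.06, "dx": 0, "dy": 0, "dz": 0, "wx": 10, "wy": 0, "wz": 0}, {"claw": 0.06, "dx": 0, "dy": 0, "dz": 0, "wx": 0, "wy": 0, "wz": 0}, {"claw": 0.06, "dx": 0, "dy": 0, "dz": 0, "wx": 0, "wy": 0, "wz": 0}])

```text
t: 17.8
eef_pos: [0.406, 0.0391, 0.3185]
tool_rot: [-0.134, 0.974, -0.049, 0.178]
contact_force: [0.3, 0.4, 0.0]
gripper_width: 0.702
grasp_force: 0.0
```

```bash
cat > fk2.py <<'E'
import fk; from fk import *
P0=np.load('fk.npy'); s=P0[14:]
def refit(extra):
    def r2(p):
        r=list(res(p,s))
        for q,x,R in extra:
            a,Rr=fk.fk(q,p,s); r+=list(10*(a-x))+list((R.inv()*Rr).as_rotvec())
        return np.array(r)
    return least_squares(r2,P0[:14])
E
python3 - <<'E'
from fk2 import *
from h import *
o=get_obs(); print(o['q'].round(3),o['eef_pos'].round(4),quat(o['tool_rot']).as_matrix().round(3).tolist())
f=refit([(o['q'],o['eef_pos'],quat(o['tool_rot']))]); print(f.cost,f.x.round(3)); np.save('fk.npy',np.r_[f.x,s])
E
```

```text
[-0.309 -0.253  0.175  2.304 -0.239  0.695 -1.648] [0.406  0.0391 0.3185] [[0.932, -0.048, 0.36], [-0.143, -0.959, 0.243], [0.334, -0.278, -0.901]]Traceback (most recent call last):
  File "<stdin>", line 4, in <module>
  File "fk2.py", line 9, in refit
    return least_squares(r2,P0[:14])
    return func(*args, **kwargs)
    vector_fun = VectorFunction(
        fun_wrapped,
    ...<6 lines>...
        workers=workers
    )
    self._update_fun()
    ~~~~~~~~~~~~~~~~^^
    self.f = self.fun_wrapped(xp_copy(self.x))
             ~~~~~~~~~~~~~~~~^^^^^^^^^^^^^^^^^
    return np.atleast_1d(self.fun(x))
                         ~~~~~~~~^^^
    return self.f(x, *self.args, **self.kwargs)
           ~~~~~~^^^^^^^^^^^^^^^^^^^^^^^^^^^^^^
  File "fk2.py", line 7, in r2
    a,Rr=fk.fk(q,p,s); r+=list(10*(a-x))+list((R.inv()*Rr).as_rotvec())
         ^^^^^
AttributeError: 'function' object has no attribute 'fk'
```

```bash
sed -i 's/^import fk; //; s/fk\.fk(/fk(/' fk2.py
cat >> fk2.py <<'E'
LO=np.array([-2.96,-.34,-1.41,.24,-1.37,.17,-2.96]);HI=np.array([2.96,2.1,1.46,2.44,4.51,1.92,2.96])
def ik(x,R,q0,w=1e-3):
    P=np.load('fk.npy')
    def f(q):
        a,Rr=fk(q,P[:14],s); return np.r_[10*(a-x),(R.inv()*Rr).as_rotvec(),w*(q-q0)]
    r=least_squares(f,np.clip(q0,LO+.02,HI-.02),bounds=(LO+.01,HI-.01),max_nfev=60); e=np.linalg.norm(r.fun[:6]); return r.x,e
def frame(tz,tx): return Ro.from_matrix(np.c_[tx,np.cross(tz,tx),tz])
Z=np.array([0,0,1.])
def az(t): return np.array([np.cos(t),np.sin(t),0])
def grasp(a,psi,sg=1): return frame(np.sin(a)*az(psi)-np.cos(a)*Z, sg*(np.cos(a)*az(psi)+np.sin(a)*Z))
def place(a,d,sg=1): return frame(np.cos(a)*az(d)-np.sin(a)*Z, sg*(-np.sin(a)*az(d)-np.cos(a)*Z))
def wrist(q):
    P=np.load('fk.npy'); x,R=fk(q,P[:14],s); return x-R.apply(P[11:14])
E
python3 - <<'E'
from fk2 import *
from h import *
o=get_obs(); D.pop
f=refit([(o['q'],o['eef_pos'],quat(o['tool_rot']))]); print(f.cost,f.x.round(3)); np.save('fk.npy',np.r_[f.x,s])
rng=np.random.default_rng(0)
starts=[o['q'],np.array([-.2,.5,0,2.1,1.5,.6,0]),np.array([-.2,.6,0,2.2,3.1,.6,0]),np.array([-.5,.5,.5,2.1,1.5,.8,-1.5]),np.array([.2,.6,-.5,2.2,3,.6,1.5]),np.array([.2,.6,-.5,2.2,-1,.6,1.5])]
def best(x,R):
    b=min((ik(x,R,q) for q in starts),key=lambda t:t[1]); return b
for a in (0,15,30,45):
    A=np.radians(a); out=[]
    for sg in (1,-1):
        R=grasp(A,np.radians(2),sg); x=np.array([.4825,.0525,.022])-.006*R.as_matrix()[:,2]; q,e=best(x,R); out.append((sg,round(e,3),q.round(2).tolist() if e<.02 else ''))
    print('grasp',a,out)
    for dd in (-90,-45,0,45,90):
        for sg in (1,-1):
            R=place(A,np.radians(dd-5),sg); es=[]
            for pk in ([.638,-.255],[.661,.008]):
                x=np.array([*pk,.074])-.006*R.as_matrix()[:,2]; q,e=best(x,R); es.append((round(e,3),(q.round(2).tolist(),wrist(q).round(2).tolist()) if e<.02 else ''))
            print(' place',a,dd,sg,es)
E
```

```text
0.0005777633158227528 [ 1.000e-02 -4.699e+00  6.000e-03 -3.300e-02  2.920e-01  2.000e-03
 -3.000e-02  5.350e-01  5.000e-03 -5.000e-03  4.680e-01 -1.000e-03
  1.000e-03  2.980e-01]
grasp 0 [(1, np.float64(0.0), [-0.35, 0.55, 0.14, 2.16, -0.17, 0.45, -1.61]), (-1, np.float64(0.0), [-0.04, 0.55, -0.25, 2.15, 0.28, 0.48, 1.11])]
 place 0 -90 1 [(np.float64(0.0), ([-0.44, 1.21, 0.39, 1.66, 1.08, 1.37, -1.14], [0.66, 0.05, 0.07])), (np.float64(0.0), ([-0.46, 1.22, -0.07, 1.38, 1.08, 1.91, -1.12], [0.69, 0.31, 0.07]))]
 place 0 -90 -1 [(np.float64(0.0), ([-0.26, 1.16, 0.14, 1.64, 1.24, 1.56, 1.95], [0.67, 0.05, 0.08])), (np.float64(0.0), ([-0.53, 1.22, 0.04, 1.38, 1.01, 1.84, 2.06], [0.69, 0.31, 0.08]))]
 place 0 -45 1 [(np.float64(0.0), ([-0.46, 1.2, 0.42, 2.18, 2.05, 1.3, -1.91], [0.44, -0.02, 0.07])), (np.float64(0.0), ([-0.9, 1.16, 0.37, 2.0, 1.51, 1.24, -1.54], [0.46, 0.24, 0.07]))]
 place 0 -45 -1 [(np.float64(0.0), ([-0.03, 1.08, -0.07, 2.16, 2.2, 1.67, 1.54], [0.44, -0.02, 0.08])), (np.float64(0.0), ([-0.81, 1.12, 0.25, 2.0, 1.56, 1.34, 1.62], [0.47, 0.24, 0.08]))]
 place 0 0 1 [(np
[... 6389 characters left out ...]
 1.85, -1.35, 0.89, -2.31], [0.47, -0.39, 0.29])), (np.float64(0.0), ([0.95, 0.98, -1.1, 2.05, 1.7, 0.18, 0.96], [0.5, -0.13, 0.29]))]
 place 45 45 -1 [(np.float64(0.0), ([-0.08, 1.1, 1.05, 1.89, 4.5, 1.55, 0.9], [0.47, -0.39, 0.29])), (np.float64(0.0), ([-0.08, 0.66, 0.3, 2.11, 4.4, 0.75, 0.97], [0.5, -0.13, 0.29]))]
 place 45 90 1 [(np.float64(0.0), ([0.47, 0.94, 0.18, 1.4, -0.82, 1.39, -2.21], [0.62, -0.47, 0.29])), (np.float64(0.0), ([0.17, 0.81, 0.09, 1.69, -1.0, 1.09, -2.29], [0.64, -0.21, 0.29]))]
 place 45 90 -1 [(np.float64(0.0), ([1.07, 1.12, -0.91, 1.35, 0.06, 1.21, 0.31], [0.62, -0.47, 0.29])), (np.float64(0.0), ([0.74, 0.95, -0.79, 1.65, -0.23, 0.81, 0.27], [0.64, -0.2, 0.29]))]
```

```bash
cat > sim.py <<'E'
from fk2 import *
from h import *
def run(q,x0,R0,x1,R1,n,lab):
    dv=(R0.inv()*R1).as_rotvec(); worst=0;dq=0
    for i in range(1,n+1):
        qn,e=ik(x0+(x1-x0)*i/n,R0*Ro.from_rotvec(dv*i/n),q,w=.01); worst=max(worst,e); dq=max(dq,abs(qn-q).max()); q=qn
    print('  ',lab,n,'worst',round(worst,3),'dqmax',round(dq,2),q.round(2).tolist(),'wz',wrist(q).round(2).tolist()); return q
def plan(can,psi,g,a,peg,d,q,sg=1,mid=None):
    psi,a,d=map(np.radians,(psi,a,d)); Rg=grasp(a,psi,sg); Rp=place(a,d,sg)
    xg=np.array([*can,.022])+(.05-g)*az(psi)-.006*Rg.as_matrix()[:,2]
    zp=np.array([*peg,.014+g]); xp=zp-.006*Rp.as_matrix()[:,2]
    up=lambda x,h:np.array([x[0],x[1],h])
    q,e=ik(up(xg,.3),Rg,q); print('start',round(e,3),q.round(2).tolist())
    q=run(q,up(xg,.3),Rg,xg,Rg,6,'down'); 
    m=np.array(mid) if mid is not None else up(xg,.3)
    q=run(q,xg,Rg,m,Rg,8,'lift')
    dv=np.degrees((Rg.inv()*Rp).as_rotvec()); print('  rotvec',dv.round(1)); q=run(q,m,Rg,m,Rp,18,'rot')
    h=xp+[0,0,.1]; q=run(q,m,Rp,h,Rp,8,'over'); q=run(q,h,Rp,xp,Rp,5,'place'); print('  xg',xg.round(4),'xp',xp.round(4)); return q
E
python3 - <<'E'
from sim import *
q0=np.array([-.2,-.04,-.05,2.06,0,1.12,-1.7])
for a in (5,12):
  for d in (-50,-30):
    for mid in ([.5,-.1,.32],[.6,-.1,.35]):
        print(a,d,mid); plan([.4985,-.168],22.5,.07,a,[.638,-.255],d,q0,1,mid)
E
```

```text
5 -50 [0.5, -0.1, 0.32]
start 0.0 [0.15, 0.13, 0.12, 1.94, -0.08, 1.01, -0.87]
   down 6 worst 0.0 dqmax 0.11 [0.23, 0.55, 0.03, 2.14, -0.18, 0.39, -0.75] wz [0.46, -0.18, 0.32]
   lift 8 worst 0.0 dqmax 0.08 [0.03, 0.1, 0.07, 1.92, -0.06, 1.05, -1.05] wz [0.48, -0.11, 0.62]
  rotvec [-74.5 -60.1 -88.8]
   rot 18 worst 0.032 dqmax 0.58 [0.3, 0.56, -1.03, 2.43, 1.73, 1.91, -1.13] wz [0.32, 0.13, 0.35]
   over 8 worst 0.013 dqmax 0.11 [0.47, 0.88, -0.65, 2.22, 2.33, 1.75, -1.12] wz [0.44, -0.02, 0.21]
   place 5 worst 0.0 dqmax 0.04 [0.42, 1.1, -0.57, 2.16, 2.42, 1.85, -1.21] wz [0.44, -0.02, 0.11]
  xg [ 0.4795 -0.1759  0.028 ] xp [ 0.6342 -0.2504  0.0845]
5 -50 [0.6, -0.1, 0.35]
start 0.0 [0.15, 0.13, 0.12, 1.94, -0.08, 1.01, -0.87]
   down 6 worst 0.0 dqmax 0.11 [0.23, 0.55, 0.03, 2.14, -0.18, 0.39, -0.75] wz [0.46, -0.18, 0.32]
   lift 8 worst 0.0 dqmax 0.1 [0.0, 0.25, 0.1, 1.66, -0.07, 1.15, -1.05] wz [0.58, -0.11, 0.65]
  rotvec [-74.5 -60.1 -88.8]
   rot 18 worst 0.0 dqmax 0.11 [-0.5, 0.38, 0.07, 2.3, 1.74, 1.36, -1.1] wz [0.41, 0.13, 0.37]
   over 8 worst 0.0 dqmax 0.06 [-0.21,
[... 3492 characters left out ...]
1  0.0279] xp [ 0.6329 -0.2521  0.0852]
12 -30 [0.6, -0.1, 0.35]
start 0.0 [0.17, 0.08, 0.15, 2.0, -0.19, 0.91, -0.75]
   down 6 worst 0.0 dqmax 0.11 [0.35, 0.54, -0.05, 2.19, -0.41, 0.27, -0.48] wz [0.42, -0.2, 0.32]
   lift 8 worst 0.0 dqmax 0.1 [0.0, 0.2, 0.13, 1.74, -0.15, 1.02, -0.98] wz [0.54, -0.12, 0.64]
  rotvec [ -73.8  -47.3 -113.7]
   rot 18 worst 0.0 dqmax 0.24 [-0.12, 0.2, -0.2, 2.43, 2.14, 1.08, -1.1] wz [0.35, 0.04, 0.41]
   over 8 worst 0.0 dqmax 0.18 [0.37, 0.68, -0.28, 2.36, 2.72, 1.32, -1.34] wz [0.38, -0.11, 0.25]
   place 5 worst 0.0 dqmax 0.05 [0.36, 0.94, -0.25, 2.31, 2.78, 1.51, -1.39] wz [0.38, -0.11, 0.15]
  xg [ 0.4789 -0.1761  0.0279] xp [ 0.6329 -0.2521  0.0852]
```

```bash
sed -i 's/,.022\])+(.05-g)\*az(psi)-.006/,.02])+(.05-g)*az(psi)-.016/; s/xp=zp-.006/xp=zp-.016/' sim.py
cat >> sim.py <<'E'
def to(x,R,o=None):
    o=o or get_obs(); C=quat(o['tool_rot'])
    print('shift',C.inv().apply(np.array(x)-o['eef_pos']).round(4),'then rot',np.degrees((C.inv()*R).as_rotvec()).round(1),'| shift if rot first',R.inv().apply(np.array(x)-o['eef_pos']).round(4))
E
cat > side.py <<'E'
from m import *
for n in ('scene','side'):
    o,im,d,P,h=look(n); print(n,o['t'],[(c[0].round(3).tolist(),round(c[2] if c[1][0]>c[1][1] else c[2]-90,1)) for c in cans(P,h) if min(c[1])>.02])
E
python3 side.py
python3 - <<'E'
from sim import *
o=get_obs(); R=grasp(np.radians(12),np.radians(22)); x=np.array([.498,-.1675,.02])-.02*az(np.radians(22))-.016*R.as_matrix()[:,2]; print(x.round(4))
to(x+[0,0,.14],R,o); plan([.498,-.1675],22,.07,12,[.638,-.255],-50,o['q'],1,[.6,-.1,.35])
E
```

```text
scene 17.8 [([0.479, -0.301], -0.8), ([0.5, -0.169], 21.7), ([0.488, -0.066], -9.3), ([0.489, 0.051], 1.8)]
side 17.85 [([0.477, -0.301], 0.0), ([0.497, -0.166], 23.8), ([0.486, -0.064], -7.2), ([0.487, 0.054], 2.4)]
[ 0.4764 -0.1762  0.0357]
shift [0.0484 0.2432 0.1015] then rot [ -8.4 -11.7 -28.1] | shift if rot first [-0.0449  0.2262  0.1365]
start 0.0 [-0.02, 0.07, 0.35, 2.02, -0.2, 0.91, -0.74]
   down 6 worst 0.0 dqmax 0.1 [0.26, 0.52, 0.06, 2.2, -0.57, 0.3, -0.33] wz [0.42, -0.2, 0.33]
   lift 8 worst 0.0 dqmax 0.1 [-0.15, 0.21, 0.31, 1.75, -0.19, 1.02, -0.95] wz [0.54, -0.12, 0.64]
  rotvec [-63.4 -59.8 -97.6]
   rot 18 worst 0.0 dqmax 0.11 [-0.64, 0.31, 0.24, 2.28, 1.66, 1.19, -1.0] wz [0.41, 0.12, 0.41]
   over 8 worst 0.0 dqmax 0.07 [-0.32, 0.71, 0.28, 2.3, 2.13, 1.13, -1.52] wz [0.44, -0.02, 0.25]
   place 5 worst 0.0 dqmax 0.05 [-0.28, 0.95, 0.22, 2.25, 2.15, 1.23, -1.69] wz [0.44, -0.02, 0.15]
  xg [ 0.4764 -0.1762  0.0357] xp [ 0.6279 -0.243   0.0873]
```

Emit:
drive_tool(increments=[{"claw": 0.07, "dx": 0, "dy": 0, "dz": 0, "wx": -2.8, "wy": -3.9, "wz": -9.4}, {"claw": 0.07, "dx": 0, "dy": 0, "dz": 0, "wx": -2.8, "wy": -3.9, "wz": -9.4}, {"claw": 0.07, "dx": 0, "dy": 0, "dz": 0, "wx": -2.8, "wy": -3.9, "wz": -9.4}, {"claw": 0.07, "dx": -0.009, "dy": 0.0452, "dz": 0.0273, "wx": 0, "wy": 0, "wz": 0}, {"claw": 0.07, "dx": -0.009, "dy": 0.0452, "dz": 0.0273, "wx": 0, "wy": 0, "wz": 0}, {"claw": 0.07, "dx": -0.009, "dy": 0.0452, "dz": 0.0273, "wx": 0, "wy": 0, "wz": 0}, {"claw": 0.07, "dx": -0.009, "dy": 0.0452, "dz": 0.0273, "wx": 0, "wy": 0, "wz": 0}, {"claw": 0.07, "dx": -0.009, "dy": 0.0452, "dz": 0.0273, "wx": 0, "wy": 0, "wz": 0}, {"claw": 0.07, "dx": 0, "dy": 0, "dz": 0, "wx": 0, "wy": 0, "wz": 0}, {"claw": 0.07, "dx": 0, "dy": 0, "dz": 0, "wx": 0, "wy": 0, "wz": 0}])

```text
t: 19.15
eef_pos: [0.476, -0.1763, 0.1747]
tool_rot: [-0.021, 0.976, 0.19, 0.102]
contact_force: [0.9, -0.2, 0.5]
gripper_width: 0.822
grasp_force: 0.0
```

```bash
cat > appr.py <<'E'
import sys
from sim import *
from m import look,cans,comps
# wrist view of the can nearest to the given estimate; prints move to the grasp (dh above it)
def appr(est,psi0,dh=0.,a=12,g=.07):
    o,im,d,P,h=look('wrist'); print(o['t'],o['q'].round(2),o['eef_pos'].round(4))
    cs=[c for c in cans(P,h) if min(c[1])>.03 and np.linalg.norm(c[0]-np.array(est))<.08]
    print(cs)
    c=min(cs,key=lambda c:np.linalg.norm(c[0]-np.array(est))) if cs else None
    p,psi=(c[0],c[2] if c[1][0]>c[1][1] else c[2]-90) if c is not None else (est,psi0)
    psi=np.radians(psi); R=grasp(np.radians(a),psi); x=np.array([*p,.02])+(.05-g)*az(psi)-.016*R.as_matrix()[:,2]+[0,0,dh]
    print('can',p,np.degrees(psi)); to(x,R,o)
    H,S,z=h[...,0],h[...,1],P[...,2]
    for c in comps((H>105)&(H<130)&(S>90)&(z>.07)&(z<.09)&(P[...,0]>.6)&(P[...,0]<.7),20): print(' peg',c.sum(),cv2.minEnclosingCircle(P[c][:,:2].astype(np.float32)))
if __name__=='__main__': appr([float(v) for v in sys.argv[1:3]],float(sys.argv[3]))
E
python3 appr.py .498 -.1675 22
```

```text
19.15 [-0.06  0.26  0.44  2.15 -0.43  0.64 -0.5 ] [ 0.476  -0.1763  0.1747]
[(array([ 0.4971, -0.168 ]), array([0.093, 0.04 ]), 22.3, np.int64(5763))]
can [ 0.4971 -0.168 ] 22.3
shift [-0.0295  0.0008  0.1359] then rot [-0.1  0.  -0.3] | shift if rot first [-0.0296  0.0004  0.1359]
 peg 664 ((0.6433484554290771, -0.16740365326404572), 0.008966471068561077)
 peg 673 ((0.6355029344558716, -0.2543746829032898), 0.009196290746331215)
```

Emit:
drive_tool(newtons=50, increments=[{"claw": 0.07, "dx": -0.0089, "dy": 0.0004, "dz": 0.041, "wx": 0, "wy": 0, "wz": 0}, {"claw": 0.07, "dx": -0.0089, "dy": 0, "dz": 0.041, "wx": 0, "wy": 0, "wz": 0}, {"claw": 0.07, "dx": -0.0068, "dy": 0, "dz": 0.031, "wx": 0, "wy": 0, "wz": 0}, {"claw": 0.07, "dx": -0.005, "dy": 0, "dz": 0.0229, "wx": 0, "wy": 0, "wz": 0}, {"claw": 0.07, "dx": 0, "dy": 0, "dz": 0, "wx": 0, "wy": 0, "wz": 0}, {"claw": 0.03, "dx": 0, "dy": 0, "dz": 0, "wx": 0, "wy": 0, "wz": 0}, {"claw": 0.03, "dx": 0, "dy": 0, "dz": 0, "wx": 0, "wy": 0, "wz": 0}, {"claw": 0.03, "dx": 0, "dy": 0, "dz": 0, "wx": 0, "wy": 0, "wz": 0}, {"claw": 0.03, "dx": 0, "dy": 0, "dz": 0, "wx": 0, "wy": 0, "wz": 0}, {"claw": 0.03, "dx": 0, "dy": 0, "dz": 0, "wx": 0, "wy": 0, "wz": 0}])

```text
t: 20.45
eef_pos: [0.4764, -0.1775, 0.0378]
tool_rot: [-0.021, 0.976, 0.19, 0.104]
contact_force: [-0.9, 0.7, 6.1]
gripper_width: 0.462
grasp_force: 50.6
```

Run:
```python
from sim import *
o=get_obs(); print(o['q'].round(2)); Rg=quat(o['tool_rot'])
to([.6,-.1,.35],Rg,o); Rp=place(np.radians(12),np.radians(-50)); print(np.degrees((Rg.inv()*Rp).as_rotvec()).round(1))
```

```text
[ 0.16  0.51  0.19  2.22 -0.75  0.34 -0.17]
shift [ 0.2063 -0.0258 -0.2749] then rot [0. 0. 0.] | shift if rot first [ 0.2063 -0.0258 -0.2749]
[-63.3 -59.9 -97.8]
```

Emit:
drive_tool(increments=[{"claw": 0.03, "dx": 0.008, "dy": 0, "dz": -0.0393, "wx": 0, "wy": 0, "wz": 0}, {"claw": 0.03, "dx": 0.033, "dy": -0.0043, "dz": -0.0393, "wx": 0, "wy": 0, "wz": 0}, {"claw": 0.03, "dx": 0.033, "dy": -0.0043, "dz": -0.0393, "wx": 0, "wy": 0, "wz": 0}, {"claw": 0.03, "dx": 0.033, "dy": -0.0043, "dz": -0.0393, "wx": 0, "wy": 0, "wz": 0}, {"claw": 0.03, "dx": 0.033, "dy": -0.0043, "dz": -0.0393, "wx": 0, "wy": 0, "wz": 0}, {"claw": 0.03, "dx": 0.033, "dy": -0.0043, "dz": -0.0393, "wx": 0, "wy": 0, "wz": 0}, {"claw": 0.03, "dx": 0.033, "dy": -0.0043, "dz": -0.0393, "wx": 0, "wy": 0, "wz": 0}, {"claw": 0.03, "dx": 0, "dy": 0, "dz": 0, "wx": 0, "wy": 0, "wz": 0}])

```text
t: 21.45
eef_pos: [0.6022, -0.0989, 0.3529]
tool_rot: [-0.02, 0.976, 0.191, 0.107]
contact_force: [-1.2, -0.8, -1.5]
gripper_width: 0.461
grasp_force: 51.3
```

Emit:
drive_tool(increments=[{"claw": 0.03, "dx": 0, "dy": 0, "dz": 0, "wx": -4.87, "wy": -4.61, "wz": -7.52}, {"claw": 0.03, "dx": 0, "dy": 0, "dz": 0, "wx": -4.87, "wy": -4.61, "wz": -7.52}, {"claw": 0.03, "dx": 0, "dy": 0, "dz": 0, "wx": -4.87, "wy": -4.61, "wz": -7.52}, {"claw": 0.03, "dx": 0, "dy": 0, "dz": 0, "wx": -4.87, "wy": -4.61, "wz": -7.52}, {"claw": 0.03, "dx": 0, "dy": 0, "dz": 0, "wx": -4.87, "wy": -4.61, "wz": -7.52}, {"claw": 0.03, "dx": 0, "dy": 0, "dz": 0, "wx": -4.87, "wy": -4.61, "wz": -7.52}, {"claw": 0.03, "dx": 0, "dy": 0, "dz": 0, "wx": -4.87, "wy": -4.61, "wz": -7.52}, {"claw": 0.03, "dx": 0, "dy": 0, "dz": 0, "wx": -4.87, "wy": -4.61, "wz": -7.52}, {"claw": 0.03, "dx": 0, "dy": 0, "dz": 0, "wx": -4.87, "wy": -4.61, "wz": -7.52}, {"claw": 0.03, "dx": 0, "dy": 0, "dz": 0, "wx": -4.87, "wy": -4.61, "wz": -7.52}, {"claw": 0.03, "dx": 0, "dy": 0, "dz": 0, "wx": -4.87, "wy": -4.61, "wz": -7.52}, {"claw": 0.03, "dx": 0, "dy": 0, "dz": 0, "wx": -4.87, "wy": -4.61, "wz": -7.52}, {"claw": 0.03, "dx": 0, "dy": 0, "dz": 0, "wx": -4.87, "wy": -4.61, "wz": -7.52}, {"claw": 0.03, "dx": 0, "dy": 0, "dz": 0, "wx": 0, "wy": 0, "wz": 0}, {"claw": 0.03, "dx": 0, "dy": 0, "dz": 0, "wx": 0, "wy": 0, "wz": 0}])

```text
t: 23.32
eef_pos: [0.5996, -0.1006, 0.3484]
tool_rot: [0.569, 0.33, 0.705, -0.266]
contact_force: [-0.8, 0.5, -0.8]
gripper_width: 0.458
grasp_force: 51.3
```

```bash
cat > pl.py <<'E'
import sys
from sim import *
# where the held can is (tool relation from grasp) and the move to the peg; args: pegx pegy height_above
px,py,up=map(float,sys.argv[1:4]); d=float(sys.argv[4]) if len(sys.argv)>4 else -50
o=get_obs(); R=quat(o['tool_rot']); M=R.as_matrix(); a=np.radians(12)
cx=np.sin(a)*M[:,2]+np.cos(a)*M[:,0]; print(o['t'],o['q'].round(2),o['eef_pos'].round(4),'can axis',cx.round(3))
Rp=place(a,np.radians(d)); x=np.array([px,py,.014+.07+up])-.018*Rp.as_matrix()[:,2]; to(x,Rp,o)
E
python3 pl.py .6355 -.2544 .1; python3 -c "
from m import *
snap('side','s2.png')"
```

```text
23.325 [-0.93  0.35  0.58  2.28  1.63  1.07 -1.01] [ 0.5996 -0.1006  0.3484] can axis [-0.001  0.003 -1.   ]
shift [ 0.1308 -0.0711  0.1546] then rot [-0.1 -0.2 -0.1] | shift if rot first [ 0.1315 -0.0713  0.154 ]
```

View pics/s2.png

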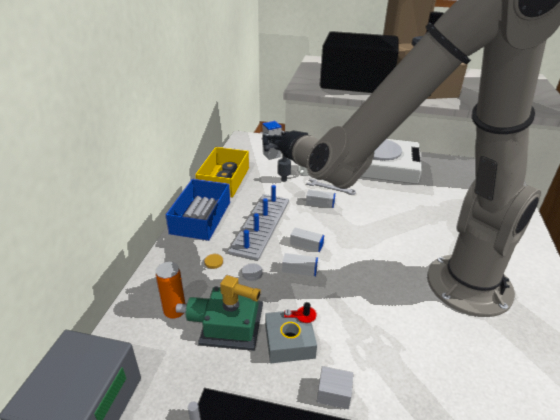

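The side view shows the can held upright at about (275,135) with its blue base up, and the elbow's outlet at (255,293) points towards the open port at (290,331).

Emit:
drive_tool(increments=[{"claw": 0.03, "dx": 0.0327, "dy": -0.0178, "dz": 0.0386, "wx": 0, "wy": 0, "wz": 0}, {"claw": 0.03, "dx": 0.0327, "dy": -0.0178, "dz": 0.0386, "wx": 0, "wy": 0, "wz": 0}, {"claw": 0.03, "dx": 0.0327, "dy": -0.0178, "dz": 0.0386, "wx": 0, "wy": 0, "wz": 0}, {"claw": 0.03, "dx": 0.0327, "dy": -0.0178, "dz": 0.0386, "wx": 0, "wy": 0, "wz": 0}, {"claw": 0.03, "dx": 0, "dy": 0, "dz": 0, "wx": 0, "wy": 0, "wz": 0}, {"claw": 0.03, "dx": 0, "dy": 0, "dz": 0, "wx": 0, "wy": 0, "wz": 0}])

```text
t: 24.12
eef_pos: [0.625, -0.2408, 0.1886]
tool_rot: [0.57, 0.329, 0.704, -0.266]
contact_force: [0.5, 0.2, -1.7]
gripper_width: 0.46
grasp_force: 51.2
```

```bash
cat > chk.py <<'E'
import sys
from m import *
px,py=map(float,sys.argv[1:3])
# blue base (top) of the can near the peg, both fixed cameras
for n in ('scene','side'):
    o,im,d,P,h=look(n); H,S,z=h[...,0],h[...,1],P[...,2]
    m=(H>105)&(H<130)&(S>70)&(z>.095)&(z<.26)&(np.hypot(P[...,0]-px,P[...,1]-py)<.05)
    if m.sum()<5: print(n,'none'); continue
    t=m&(z>z[m].max()-.008); print(n,m.sum(),'ztop',z[m].max().round(4),'mean',P[t].mean(0).round(4),cv2.minAreaRect(P[t][:,:2].astype(np.float32)))
E
python3 chk.py .6355 -.2544; python3 pl.py .6355 -.2544 0
```

```text
scene 174 ztop 0.2209 mean [ 0.6405 -0.2528  0.2173] ((0.6390077471733093, -0.25345203280448914), (0.03984968364238739, 0.03982134908437729), 36.94040298461914)
side 93 ztop 0.2211 mean [ 0.6341 -0.2492  0.2174] ((0.6354377865791321, -0.2515927255153656), (0.03988632932305336, 0.04452628269791603), 38.64494323730469)
24.225 [-0.55  0.77  0.54  2.3   2.13  0.97 -1.64] [ 0.6253 -0.2397  0.1893] can axis [ 0.001  0.002 -1.   ]
shift [ 0.0993 -0.0018  0.0214] then rot [ 0.1 -0.  -0.1] | shift if rot first [ 0.0993 -0.0016  0.0213]
```

Emit:
drive_tool(increments=[{"claw": 0.03, "dx": 0.0248, "dy": -0.0005, "dz": 0.0053, "wx": 0, "wy": 0, "wz": 0}, {"claw": 0.03, "dx": 0.0248, "dy": -0.0005, "dz": 0.0053, "wx": 0, "wy": 0, "wz": 0}, {"claw": 0.03, "dx": 0.0248, "dy": -0.0005, "dz": 0.0053, "wx": 0, "wy": 0, "wz": 0}, {"claw": 0.03, "dx": 0.0248, "dy": -0.0005, "dz": 0.0053, "wx": 0, "wy": 0, "wz": 0}, {"claw": 0.03, "dx": 0, "dy": 0, "dz": 0, "wx": 0, "wy": 0, "wz": 0}, {"claw": 0.03, "dx": 0, "dy": 0, "dz": 0, "wx": 0, "wy": 0, "wz": 0}])

```text
t: 24.98
eef_pos: [0.6231, -0.2416, 0.0879]
tool_rot: [0.57, 0.329, 0.705, -0.266]
contact_force: [0.9, 1.0, -1.1]
gripper_width: 0.463
grasp_force: 51.3
```

```bash
python3 chk.py .6355 -.2544; python3 pl.py .6355 -.2544 0
```

```text
scene 155 ztop 0.1204 mean [ 0.6378 -0.2546  0.1165] ((0.6368853449821472, -0.2554134130477905), (0.04131504148244858, 0.038671813905239105), 40.45584487915039)
side 93 ztop 0.1219 mean [ 0.6324 -0.2505  0.1172] ((0.6337272524833679, -0.2518279254436493), (0.04319290071725845, 0.042883072048425674), 42.522064208984375)
25.075 [-0.48  1.    0.44  2.26  2.14  1.07 -1.83] [ 0.6229 -0.2419  0.0879] can axis [-0.001  0.001 -1.   ]
shift [0.0002 0.0016 0.0001] then rot [-0.  -0.1 -0. ] | shift if rot first [0.0002 0.0016 0.0001]
```

Emit:
drive_tool(increments=[{"claw": 0.03, "dx": 0.002, "dy": 0, "dz": 0, "wx": 0, "wy": 0, "wz": 0}, {"claw": 0.062, "dx": 0, "dy": 0, "dz": 0, "wx": 0, "wy": 0, "wz": 0}, {"claw": 0.062, "dx": 0, "dy": 0, "dz": 0, "wx": 0, "wy": 0, "wz": 0}, {"claw": 0.062, "dx": 0, "dy": 0, "dz": 0, "wx": 0, "wy": 0, "wz": 0}, {"claw": 0.062, "dx": 0, "dy": 0, "dz": -0.03, "wx": 0, "wy": 0, "wz": 0}, {"claw": 0.062, "dx": 0, "dy": 0, "dz": -0.05, "wx": 0, "wy": 0, "wz": 0}, {"claw": 0.062, "dx": -0.05, "dy": 0, "dz": 0, "wx": 0, "wy": 0, "wz": 0}, {"claw": 0.062, "dx": -0.06, "dy": 0, "dz": 0, "wx": 0, "wy": 0, "wz": 0}, {"claw": 0.062, "dx": -0.06, "dy": 0, "dz": 0, "wx": 0, "wy": 0, "wz": 0}, {"claw": 0.062, "dx": -0.06, "dy": 0, "dz": 0.03, "wx": 0, "wy": 0, "wz": 0}, {"claw": 0.062, "dx": 0, "dy": 0, "dz": 0, "wx": 0, "wy": 0, "wz": 0}])

```text
t: 26.45
eef_pos: [0.6208, -0.2423, 0.3214]
tool_rot: [0.572, 0.332, 0.702, -0.266]
contact_force: [-1.0, -0.3, -0.9]
gripper_width: 0.724
grasp_force: 0.0
```

```bash
python3 chk.py .6355 -.2544; python3 side.py
cat > back.py <<'E'
import sys
from sim import *
# from placed pose: shift to the turning point, turn back, go above next can; args: canx cany psi pegx pegy
cx,cy,psi,px,py=map(float,sys.argv[1:6]); mid=[float(v) for v in sys.argv[6:9]]
o=get_obs(); C=quat(o['tool_rot']); a=np.radians(12); R=grasp(a,np.radians(psi)); to(mid,C,o)
print('turn',np.degrees((C.inv()*R).as_rotvec()).round(1)); x=np.array([cx,cy,.02])-.02*az(np.radians(psi))-.016*R.as_matrix()[:,2]+[0,0,.14]
print('then shift',R.inv().apply(x-mid).round(4))
q=o['q']; q=run(q,o['eef_pos'],C,np.array(mid),C,5,'tomid'); q=run(q,np.array(mid),C,np.array(mid),R,14,'turn'); q=run(q,np.array(mid),R,x,R,6,'above')
plan([cx,cy],psi,.07,12,[px,py],-50,q,1,mid)
E
python3 back.py .487 -.065 -9 .6433 -.1674 .6 -.1 .35
```

```text
scene 146 ztop 0.1203 mean [ 0.6365 -0.2544  0.1142] ((0.6361988186836243, -0.25283825397491455), (0.039339080452919006, 0.03853213042020798), 43.19036102294922)
side 86 ztop 0.1165 mean [ 0.6315 -0.2505  0.1133] ((0.6315551400184631, -0.25249773263931274), (0.042995404452085495, 0.04296712204813957), 38.541404724121094)
scene 26.55 [([0.489, -0.3], 0.8), ([0.489, -0.066], -9.4), ([0.49, 0.051], 2.1)]
side 26.6 [([0.476, -0.297], -1.4), ([0.487, -0.063], -8.8), ([0.488, 0.053], 3.1)]
shift [-0.0097  0.0739 -0.1234] then rot [0. 0. 0.] | shift if rot first [-0.0097  0.0739 -0.1234]
turn [ 79.4  38.8 123. ]
then shift [-0.1736 -0.0169  0.1413]
   tomid 5 worst 0.0 dqmax 0.09 [-0.93, 0.35, 0.6, 2.3, 1.65, 1.05, -1.02] wz [0.41, 0.12, 0.41]
   turn 14 worst 0.0 dqmax 0.17 [-0.49, 0.21, 0.65, 1.79, -0.14, 0.98, -1.52] wz [0.54, -0.09, 0.64]
   above 6 worst 0.0 dqmax 0.09 [-0.56, 0.17, 0.6, 2.28, -0.14, 0.51, -1.59] wz [0.4, -0.05, 0.47]
start 0.0 [-0.56, -0.06, 0.52, 2.14, 0.09, 0.85, -1.81]
   down 6 worst 0.002 dqmax 0.58 [-0.32, 0.5, 0.36, 2.34, -0.84, 0.18, -0.92] wz [0.4, -0.05, 0.33]
   lift 8 worst 0.0 dqmax 0.19 [-0.74, 0.27, 0.99, 1.8, -0.28, 1.0, -1.38] wz [0.54, -0.09, 0.64]
  rotvec [ -79.7  -38.7 -122.7]
   rot 18 worst 0.0 dqmax 0.19 [-1.28, 0.58, 1.12, 2.32, 1.63, 0.73, -1.11] wz [0.41, 0.12, 0.41]
   over 8 worst 0.0 dqmax 0.09 [-0.89, 0.92, 0.78, 2.3, 1.95, 0.77, -1.69] wz [0.44, 0.07, 0.25]
   place 5 worst 0.0 dqmax 0.04 [-0.82, 1.13, 0.64, 2.24, 1.94, 0.84, -1.87] wz [0.44, 0.07, 0.15]
  xg [ 0.464  -0.0614  0.0357] xp [ 0.6332 -0.1554  0.0873]
```

Emit:
drive_tool(increments=[{"claw": 0.07, "dx": -0.0032, "dy": 0.0246, "dz": -0.0411, "wx": 0, "wy": 0, "wz": 0}, {"claw": 0.07, "dx": -0.0032, "dy": 0.0246, "dz": -0.0411, "wx": 0, "wy": 0, "wz": 0}, {"claw": 0.07, "dx": -0.0032, "dy": 0.0246, "dz": -0.0411, "wx": 0, "wy": 0, "wz": 0}, {"claw": 0.07, "dx": 0, "dy": 0, "dz": 0, "wx": 5.49, "wy": 2.51, "wz": 8.03}, {"claw": 0.07, "dx": 0, "dy": 0, "dz": 0, "wx": 5.49, "wy": 2.51, "wz": 8.03}, {"claw": 0.07, "dx": 0, "dy": 0, "dz": 0, "wx": 5.49, "wy": 2.51, "wz": 8.03}, {"claw": 0.07, "dx": 0, "dy": 0, "dz": 0, "wx": 5.49, "wy": 2.51, "wz": 8.03}, {"claw": 0.07, "dx": 0, "dy": 0, "dz": 0, "wx": 5.49, "wy": 2.51, "wz": 8.03}, {"claw": 0.07, "dx": 0, "dy": 0, "dz": 0, "wx": 5.49, "wy": 2.51, "wz": 8.03}, {"claw": 0.07, "dx": 0, "dy": 0, "dz": 0, "wx": 5.49, "wy": 2.51, "wz": 8.03}, {"claw": 0.07, "dx": 0, "dy": 0, "dz": 0, "wx": 5.49, "wy": 2.51, "wz": 8.03}, {"claw": 0.07, "dx": 0, "dy": 0, "dz": 0, "wx": 5.49, "wy": 2.51, "wz": 8.03}, {"claw": 0.07, "dx": 0, "dy": 0, "dz": 0, "wx": 5.49, "wy": 2.51, "wz": 8.03}, {"claw": 0.07, "dx": 0, "dy": 0, "dz": 0, "wx": 5.49, "wy": 2.51, "wz": 8.03}, {"claw": 0.07, "dx": 0, "dy": 0, "dz": 0, "wx": 5.49, "wy": 2.51, "wz": 8.03}, {"claw": 0.07, "dx": 0, "dy": 0, "dz": 0, "wx": 5.49, "wy": 2.51, "wz": 8.03}, {"claw": 0.07, "dx": 0, "dy": 0, "dz": 0, "wx": 5.49, "wy": 2.51, "wz": 8.03}, {"claw": 0.07, "dx": 0, "dy": 0, "dz": 0, "wx": 5.49, "wy": 2.51, "wz": 8.03}, {"claw": 0.07, "dx": 0, "dy": 0, "dz": 0, "wx": 0, "wy": 0, "wz": 0}])

```text
t: 29.02
eef_pos: [0.5989, -0.1022, 0.3497]
tool_rot: [0.007, 0.994, -0.08, 0.077]
contact_force: [-0.1, -0.1, -0.5]
gripper_width: 0.822
grasp_force: 0.0
```

Emit:
drive_tool(increments=[{"claw": 0.07, "dx": -0.0413, "dy": -0.0042, "dz": 0.037, "wx": 0, "wy": 0, "wz": 0}, {"claw": 0.07, "dx": -0.0413, "dy": -0.0042, "dz": 0.037, "wx": 0, "wy": 0, "wz": 0}, {"claw": 0.07, "dx": -0.0413, "dy": -0.0042, "dz": 0.037, "wx": 0, "wy": 0, "wz": 0}, {"claw": 0.07, "dx": -0.0413, "dy": -0.0042, "dz": 0.037, "wx": 0, "wy": 0, "wz": 0}, {"claw": 0.07, "dx": 0, "dy": 0, "dz": 0, "wx": 0, "wy": 0, "wz": 0}, {"claw": 0.07, "dx": 0, "dy": 0, "dz": 0, "wx": 0, "wy": 0, "wz": 0}])

```text
t: 29.78
eef_pos: [0.4663, -0.0613, 0.1791]
tool_rot: [0.007, 0.994, -0.077, 0.079]
contact_force: [0.7, 0.6, 0.1]
gripper_width: 0.816
grasp_force: 0.0
```

```bash
A=9 python3 appr.py .487 -.065
```

```text
29.775 [-0.58  0.19  0.63  2.24 -0.16  0.59 -1.56] [ 0.4663 -0.0613  0.1791]
[(array([ 0.4857, -0.0653]), array([0.039, 0.094]), 80.7, np.int64(5526))]
can [ 0.4857 -0.0653] -9.299999999999997
shift [-0.0254  0.0006  0.1391] then rot [-0.  -0.1  0.5] | shift if rot first [-0.0251  0.0008  0.1391]
```

Emit:
drive_tool(newtons=50, increments=[{"claw": 0.07, "dx": -0.0074, "dy": 0.0006, "dz": 0.041, "wx": 0, "wy": 0, "wz": 0.5}, {"claw": 0.07, "dx": -0.0074, "dy": 0, "dz": 0.041, "wx": 0, "wy": 0, "wz": 0}, {"claw": 0.07, "dx": -0.006, "dy": 0, "dz": 0.033, "wx": 0, "wy": 0, "wz": 0}, {"claw": 0.07, "dx": -0.0045, "dy": 0, "dz": 0.024, "wx": 0, "wy": 0, "wz": 0}, {"claw": 0.07, "dx": 0, "dy": 0, "dz": 0, "wx": 0, "wy": 0, "wz": 0}, {"claw": 0.03, "dx": 0, "dy": 0, "dz": 0, "wx": 0, "wy": 0, "wz": 0}, {"claw": 0.03, "dx": 0, "dy": 0, "dz": 0, "wx": 0, "wy": 0, "wz": 0}, {"claw": 0.03, "dx": 0, "dy": 0, "dz": 0, "wx": 0, "wy": 0, "wz": 0}, {"claw": 0.03, "dx": 0, "dy": 0, "dz": 0, "wx": 0, "wy": 0, "wz": 0}, {"claw": 0.03, "dx": 0, "dy": 0, "dz": 0, "wx": 0, "wy": 0, "wz": 0}])

```text
t: 31.08
eef_pos: [0.464, -0.0619, 0.0393]
tool_rot: [0.005, 0.993, -0.083, 0.081]
contact_force: [-1.7, -0.1, 8.0]
gripper_width: 0.461
grasp_force: 51.0
```

```bash
A=9 python3 lift.py .6 -.1 .35
```

```text
[-0.28  0.47  0.32  2.32 -0.52  0.24 -1.25]
shift [ 0.189   0.0142 -0.2839] then rot [0. 0. 0.] | shift if rot first [ 0.189   0.0142 -0.2839]
rot [ -86.1  -38.5 -119.1]
```

Emit:
drive_tool(increments=[{"claw": 0.03, "dx": 0.007, "dy": 0, "dz": -0.0406, "wx": 0, "wy": 0, "wz": 0}, {"claw": 0.03, "dx": 0.0303, "dy": 0.0024, "dz": -0.0406, "wx": 0, "wy": 0, "wz": 0}, {"claw": 0.03, "dx": 0.0303, "dy": 0.0024, "dz": -0.0406, "wx": 0, "wy": 0, "wz": 0}, {"claw": 0.03, "dx": 0.0303, "dy": 0.0024, "dz": -0.0406, "wx": 0, "wy": 0, "wz": 0}, {"claw": 0.03, "dx": 0.0303, "dy": 0.0024, "dz": -0.0406, "wx": 0, "wy": 0, "wz": 0}, {"claw": 0.03, "dx": 0.0303, "dy": 0.0024, "dz": -0.0406, "wx": 0, "wy": 0, "wz": 0}, {"claw": 0.03, "dx": 0.0303, "dy": 0.0024, "dz": -0.0406, "wx": 0, "wy": 0, "wz": 0}, {"claw": 0.03, "dx": 0, "dy": 0, "dz": 0, "wx": 0, "wy": 0, "wz": 0}])

```text
t: 32.08
eef_pos: [0.6019, -0.1011, 0.3528]
tool_rot: [0.006, 0.993, -0.083, 0.083]
contact_force: [0.2, -0.5, -2.0]
gripper_width: 0.46
grasp_force: 51.4
```

Emit:
drive_tool(increments=[{"claw": 0.03, "dx": 0, "dy": 0, "dz": 0, "wx": -5.74, "wy": -2.57, "wz": -7.94}, {"claw": 0.03, "dx": 0, "dy": 0, "dz": 0, "wx": -5.74, "wy": -2.57, "wz": -7.94}, {"claw": 0.03, "dx": 0, "dy": 0, "dz": 0, "wx": -5.74, "wy": -2.57, "wz": -7.94}, {"claw": 0.03, "dx": 0, "dy": 0, "dz": 0, "wx": -5.74, "wy": -2.57, "wz": -7.94}, {"claw": 0.03, "dx": 0, "dy": 0, "dz": 0, "wx": -5.74, "wy": -2.57, "wz": -7.94}, {"claw": 0.03, "dx": 0, "dy": 0, "dz": 0, "wx": -5.74, "wy": -2.57, "wz": -7.94}, {"claw": 0.03, "dx": 0, "dy": 0, "dz": 0, "wx": -5.74, "wy": -2.57, "wz": -7.94}, {"claw": 0.03, "dx": 0, "dy": 0, "dz": 0, "wx": -5.74, "wy": -2.57, "wz": -7.94}, {"claw": 0.03, "dx": 0, "dy": 0, "dz": 0, "wx": -5.74, "wy": -2.57, "wz": -7.94}, {"claw": 0.03, "dx": 0, "dy": 0, "dz": 0, "wx": -5.74, "wy": -2.57, "wz": -7.94}, {"claw": 0.03, "dx": 0, "dy": 0, "dz": 0, "wx": -5.74, "wy": -2.57, "wz": -7.94}, {"claw": 0.03, "dx": 0, "dy": 0, "dz": 0, "wx": -5.74, "wy": -2.57, "wz": -7.94}, {"claw": 0.03, "dx": 0, "dy": 0, "dz": 0, "wx": -5.74, "wy": -2.57, "wz": -7.94}, {"claw": 0.03, "dx": 0, "dy": 0, "dz": 0, "wx": -5.74, "wy": -2.57, "wz": -7.94}, {"claw": 0.03, "dx": 0, "dy": 0, "dz": 0, "wx": -5.74, "wy": -2.57, "wz": -7.94}, {"claw": 0.03, "dx": 0, "dy": 0, "dz": 0, "wx": 0, "wy": 0, "wz": 0}, {"claw": 0.03, "dx": 0, "dy": 0, "dz": 0, "wx": 0, "wy": 0, "wz": 0}])

```text
t: 34.2
eef_pos: [0.5995, -0.0999, 0.3485]
tool_rot: [0.587, 0.322, 0.69, -0.275]
contact_force: [1.1, 1.1, -1.4]
gripper_width: 0.458
grasp_force: 51.5
```

```bash
A=9 python3 pl.py .6433 -.1674 .1
```

```text
34.2 [-1.06  0.42  0.74  2.3   1.66  1.03 -1.09] axis [-0.002  0.002 -1.   ]
shift [ 0.1497 -0.0096  0.0871] then rot [-0.1 -0.2  0. ] | shift if rot first [ 0.15   -0.0098  0.0866]
```

Emit:
drive_tool(increments=[{"claw": 0.03, "dx": 0.0374, "dy": -0.0024, "dz": 0.0217, "wx": 0, "wy": 0, "wz": 0}, {"claw": 0.03, "dx": 0.0374, "dy": -0.0024, "dz": 0.0217, "wx": 0, "wy": 0, "wz": 0}, {"claw": 0.03, "dx": 0.0374, "dy": -0.0024, "dz": 0.0217, "wx": 0, "wy": 0, "wz": 0}, {"claw": 0.03, "dx": 0.0374, "dy": -0.0024, "dz": 0.0217, "wx": 0, "wy": 0, "wz": 0}, {"claw": 0.03, "dx": 0, "dy": 0, "dz": 0, "wx": 0, "wy": 0, "wz": 0}, {"claw": 0.03, "dx": 0, "dy": 0, "dz": 0, "wx": 0, "wy": 0, "wz": 0}])

```text
t: 34.95
eef_pos: [0.6322, -0.1539, 0.1882]
tool_rot: [0.588, 0.321, 0.689, -0.275]
contact_force: [0.5, 0.8, -1.7]
gripper_width: 0.46
grasp_force: 51.3
```

```bash
python3 chk.py .6433 -.1674; A=9 python3 pl.py .6433 -.1674 0
```

```text
scene 195 ztop 0.2212 mean [ 0.6467 -0.1683  0.2174] ((0.6462147831916809, -0.168821781873703), (0.040698278695344925, 0.037556618452072144), 41.15776443481445)
side 106 ztop 0.2216 mean [ 0.6427 -0.1639  0.2183] ((0.6442033648490906, -0.1664803922176361), (0.04041694849729538, 0.047884803265333176), 38.03295135498047)
35.05 [-0.8   0.85  0.61  2.27  1.89  0.96 -1.6 ] axis [-0.     0.001 -1.   ]
shift [ 0.1006 -0.0003  0.016 ] then rot [ 0. -0. -0.] | shift if rot first [ 0.1007 -0.0003  0.0159]
```

Emit:
drive_tool(increments=[{"claw": 0.03, "dx": 0.0252, "dy": 0, "dz": 0.004, "wx": 0, "wy": 0, "wz": 0}, {"claw": 0.03, "dx": 0.0252, "dy": 0, "dz": 0.004, "wx": 0, "wy": 0, "wz": 0}, {"claw": 0.03, "dx": 0.0252, "dy": 0, "dz": 0.004, "wx": 0, "wy": 0, "wz": 0}, {"claw": 0.03, "dx": 0.0252, "dy": 0, "dz": 0.004, "wx": 0, "wy": 0, "wz": 0}, {"claw": 0.03, "dx": 0.002, "dy": 0, "dz": 0, "wx": 0, "wy": 0, "wz": 0}, {"claw": 0.03, "dx": 0, "dy": 0, "dz": 0, "wx": 0, "wy": 0, "wz": 0}])

```text
t: 35.8
eef_pos: [0.6317, -0.1537, 0.0847]
tool_rot: [0.588, 0.321, 0.689, -0.275]
contact_force: [0.4, -0.6, 1.5]
gripper_width: 0.463
grasp_force: 51.3
```

```bash
python3 chk.py .6433 -.1674
```

```text
scene 166 ztop 0.1193 mean [ 0.6484 -0.1679  0.1142] ((0.6480647325515747, -0.16837993264198303), (0.03743353858590126, 0.03746616840362549), 40.61083221435547)
side 102 ztop 0.1179 mean [ 0.6428 -0.1646  0.1141] ((0.642657995223999, -0.16622419655323029), (0.04478996992111206, 0.041261158883571625), 45.5230598449707)
```

Emit:
drive_tool(increments=[{"claw": 0.062, "dx": 0, "dy": 0, "dz": 0, "wx": 0, "wy": 0, "wz": 0}, {"claw": 0.062, "dx": 0, "dy": 0, "dz": 0, "wx": 0, "wy": 0, "wz": 0}, {"claw": 0.062, "dx": 0, "dy": 0, "dz": 0, "wx": 0, "wy": 0, "wz": 0}, {"claw": 0.062, "dx": 0, "dy": 0, "dz": -0.03, "wx": 0, "wy": 0, "wz": 0}, {"claw": 0.062, "dx": 0, "dy": 0, "dz": -0.05, "wx": 0, "wy": 0, "wz": 0}, {"claw": 0.062, "dx": -0.05, "dy": 0, "dz": 0, "wx": 0, "wy": 0, "wz": 0}, {"claw": 0.062, "dx": -0.06, "dy": 0, "dz": 0, "wx": 0, "wy": 0, "wz": 0}, {"claw": 0.062, "dx": -0.06, "dy": 0, "dz": 0, "wx": 0, "wy": 0, "wz": 0}, {"claw": 0.062, "dx": -0.06, "dy": 0, "dz": 0.03, "wx": 0, "wy": 0, "wz": 0}, {"claw": 0.062, "dx": 0, "dy": 0, "dz": 0, "wx": 0, "wy": 0, "wz": 0}])

```text
t: 37.15
eef_pos: [0.6216, -0.1447, 0.3183]
tool_rot: [0.589, 0.324, 0.688, -0.274]
contact_force: [-0.7, 0.4, -0.2]
gripper_width: 0.725
grasp_force: 0.0
```

```bash
python3 chk.py .6433 -.1674; python3 side.py; for A in 9 6; do A=$A python3 back.py .4873 .0525 2 .651 -.0805 .6 -.1 .35; done;  echo; A=9 python3 back.py .4873 .0525 2 .651 -.0805 .6 -.02 .35
```

```text
scene 166 ztop 0.1188 mean [ 0.6469 -0.1686  0.1138] ((0.6465004682540894, -0.16900405287742615), (0.04016384854912758, 0.038388051092624664), 37.266361236572266)
side 103 ztop 0.1184 mean [ 0.6419 -0.1659  0.1139] ((0.6422726511955261, -0.16591408848762512), (0.03965635970234871, 0.04227554798126221), 37.89897155761719)
scene 37.25 [([0.48, -0.302], 1.3), ([0.49, 0.051], 2.8)]
side 37.3 [([0.477, -0.298], 3.4), ([0.488, 0.053], 3.0)]
shift [-0.0297  0.0102 -0.0501] then rot [0. 0. 0.] | shift if rot first [-0.0297  0.0102 -0.0501]
turn [ 79.7  47.1 110.4] then shift [-0.1555 -0.1563  0.1497]
   tomid 5 worst 0.0 dqmax 0.03 [-1.03, 0.42, 0.73, 2.32, 1.68, 1.03, -1.1] wz [0.41, 0.12, 0.4]
   turn 14 worst 0.0 dqmax 0.18 [-0.49, 0.25, 0.69, 1.75, -0.22, 1.06, -1.26] wz [0.55, -0.1, 0.64]
   above 6 worst 0.0 dqmax 0.1 [-0.79, 0.19, 0.6, 2.25, -0.14, 0.59, -1.63] wz [0.42, 0.05, 0.47]
   down 5 worst 0.0 dqmax 0.08 [-0.49, 0.49, 0.27, 2.31, -0.41, 0.23, -1.4] wz [0.42, 0.05, 0.33]
   lift 8 worst 0.0 dqmax 0.12 [-0.38, 0.23, 0.55, 1.74, -0.17, 1.05, -1.31] wz [0.55, -0.1, 0.64]
 rotvec 
[... 1569 characters left out ...]
0 dqmax 0.16 [-0.65, 0.23, 0.7, 1.77, -0.18, 1.05, -1.42] wz [0.55, -0.02, 0.64]
   above 6 worst 0.0 dqmax 0.09 [-0.82, 0.2, 0.63, 2.25, -0.16, 0.59, -1.61] wz [0.42, 0.05, 0.47]
   down 5 worst 0.0 dqmax 0.08 [-0.5, 0.49, 0.29, 2.31, -0.44, 0.23, -1.37] wz [0.42, 0.05, 0.33]
   lift 8 worst 0.0 dqmax 0.12 [-0.56, 0.22, 0.59, 1.76, -0.14, 1.04, -1.46] wz [0.55, -0.02, 0.64]
 rotvec [ -80.   -46.9 -110. ]
   rot 14 worst 0.0 dqmax 0.15 [-1.02, 0.42, 0.51, 2.24, 1.51, 1.19, -1.02] wz [0.41, 0.2, 0.4]
   over 6 worst 0.0 dqmax 0.08 [-0.83, 0.81, 0.45, 2.22, 1.69, 1.07, -1.44] wz [0.45, 0.16, 0.23]
   place 5 worst 0.0 dqmax 0.04 [-0.79, 1.03, 0.38, 2.16, 1.7, 1.09, -1.61] wz [0.45, 0.16, 0.13]
```

Emit:
drive_tool(increments=[{"claw": 0.07, "dx": -0.0067, "dy": 0.0206, "dz": -0.0369, "wx": 0, "wy": 0, "wz": 0}, {"claw": 0.07, "dx": -0.0067, "dy": 0.0206, "dz": -0.0369, "wx": 0, "wy": 0, "wz": 0}, {"claw": 0.07, "dx": -0.0067, "dy": 0.0206, "dz": -0.0369, "wx": 0, "wy": 0, "wz": 0}, {"claw": 0.07, "dx": 0, "dy": 0, "dz": 0, "wx": 5.69, "wy": 3.36, "wz": 7.89}, {"claw": 0.07, "dx": 0, "dy": 0, "dz": 0, "wx": 5.69, "wy": 3.36, "wz": 7.89}, {"claw": 0.07, "dx": 0, "dy": 0, "dz": 0, "wx": 5.69, "wy": 3.36, "wz": 7.89}, {"claw": 0.07, "dx": 0, "dy": 0, "dz": 0, "wx": 5.69, "wy": 3.36, "wz": 7.89}, {"claw": 0.07, "dx": 0, "dy": 0, "dz": 0, "wx": 5.69, "wy": 3.36, "wz": 7.89}, {"claw": 0.07, "dx": 0, "dy": 0, "dz": 0, "wx": 5.69, "wy": 3.36, "wz": 7.89}, {"claw": 0.07, "dx": 0, "dy": 0, "dz": 0, "wx": 5.69, "wy": 3.36, "wz": 7.89}, {"claw": 0.07, "dx": 0, "dy": 0, "dz": 0, "wx": 5.69, "wy": 3.36, "wz": 7.89}, {"claw": 0.07, "dx": 0, "dy": 0, "dz": 0, "wx": 5.69, "wy": 3.36, "wz": 7.89}, {"claw": 0.07, "dx": 0, "dy": 0, "dz": 0, "wx": 5.69, "wy": 3.36, "wz": 7.89}, {"claw": 0.07, "dx": 0, "dy": 0, "dz": 0, "wx": 5.69, "wy": 3.36, "wz": 7.89}, {"claw": 0.07, "dx": 0, "dy": 0, "dz": 0, "wx": 5.69, "wy": 3.36, "wz": 7.89}, {"claw": 0.07, "dx": 0, "dy": 0, "dz": 0, "wx": 5.69, "wy": 3.36, "wz": 7.89}, {"claw": 0.07, "dx": 0, "dy": 0, "dz": 0, "wx": 5.69, "wy": 3.36, "wz": 7.89}, {"claw": 0.07, "dx": 0, "dy": 0, "dz": 0, "wx": 0, "wy": 0, "wz": 0}])

```text
t: 39.6
eef_pos: [0.5993, -0.0222, 0.3499]
tool_rot: [-0.0, 0.997, 0.016, 0.078]
contact_force: [1.3, -0.3, 0.7]
gripper_width: 0.82
grasp_force: 0.0
```

Emit:
drive_tool(increments=[{"claw": 0.07, "dx": -0.0396, "dy": -0.0191, "dz": 0.0373, "wx": 0, "wy": 0, "wz": 0}, {"claw": 0.07, "dx": -0.0396, "dy": -0.0191, "dz": 0.0373, "wx": 0, "wy": 0, "wz": 0}, {"claw": 0.07, "dx": -0.0396, "dy": -0.0191, "dz": 0.0373, "wx": 0, "wy": 0, "wz": 0}, {"claw": 0.07, "dx": -0.0396, "dy": -0.0191, "dz": 0.0373, "wx": 0, "wy": 0, "wz": 0}, {"claw": 0.07, "dx": 0, "dy": 0, "dz": 0, "wx": 0, "wy": 0, "wz": 0}, {"claw": 0.07, "dx": 0, "dy": 0, "dz": 0, "wx": 0, "wy": 0, "wz": 0}])

```text
t: 40.35
eef_pos: [0.4664, 0.0522, 0.1788]
tool_rot: [-0.0, 0.997, 0.019, 0.08]
contact_force: [0.8, -0.4, 0.5]
gripper_width: 0.819
grasp_force: 0.0
```

```bash
A=9 python3 appr.py .4873 .0525
```

```text
40.35 [-0.85  0.19  0.66  2.25 -0.15  0.59 -1.62] [0.4664 0.0522 0.1788]
[(array([0.4869, 0.0524]), array([0.094, 0.04 ]), 1.8, np.int64(5612))]
can [0.4869 0.0524] 1.8
shift [-0.0248  0.      0.1388] then rot [ 0.1 -0.2  0.4] | shift if rot first [-0.0243  0.0004  0.1389]
```

Emit:
drive_tool(newtons=50, increments=[{"claw": 0.07, "dx": -0.0074, "dy": 0, "dz": 0.041, "wx": 0, "wy": 0, "wz": 0.4}, {"claw": 0.07, "dx": -0.0074, "dy": 0, "dz": 0.041, "wx": 0, "wy": 0, "wz": 0}, {"claw": 0.07, "dx": -0.006, "dy": 0, "dz": 0.033, "wx": 0, "wy": 0, "wz": 0}, {"claw": 0.07, "dx": -0.004, "dy": 0, "dz": 0.0238, "wx": 0, "wy": 0, "wz": 0}, {"claw": 0.07, "dx": 0, "dy": 0, "dz": 0, "wx": 0, "wy": 0, "wz": 0}, {"claw": 0.03, "dx": 0, "dy": 0, "dz": 0, "wx": 0, "wy": 0, "wz": 0}, {"claw": 0.03, "dx": 0, "dy": 0, "dz": 0, "wx": 0, "wy": 0, "wz": 0}, {"claw": 0.03, "dx": 0, "dy": 0, "dz": 0, "wx": 0, "wy": 0, "wz": 0}, {"claw": 0.03, "dx": 0, "dy": 0, "dz": 0, "wx": 0, "wy": 0, "wz": 0}, {"claw": 0.03, "dx": 0, "dy": 0, "dz": 0, "wx": 0, "wy": 0, "wz": 0}])

```text
t: 41.65
eef_pos: [0.4647, 0.0515, 0.0392]
tool_rot: [-0.002, 0.997, 0.013, 0.082]
contact_force: [-0.9, -0.9, 7.3]
gripper_width: 0.455
grasp_force: 50.9
```

```bash
A=9 python3 lift.py .6 -.02 .35
```

```text
[-0.55  0.48  0.33  2.32 -0.51  0.23 -1.31]
shift [ 0.1823  0.0747 -0.2849] then rot [0. 0. 0.] | shift if rot first [ 0.1823  0.0747 -0.2849]
rot [ -79.9  -46.8 -110.7]
```

Emit:
drive_tool(increments=[{"claw": 0.03, "dx": 0.007, "dy": 0, "dz": -0.0407, "wx": 0, "wy": 0, "wz": 0}, {"claw": 0.03, "dx": 0.0292, "dy": 0.0125, "dz": -0.0407, "wx": 0, "wy": 0, "wz": 0}, {"claw": 0.03, "dx": 0.0292, "dy": 0.0125, "dz": -0.0407, "wx": 0, "wy": 0, "wz": 0}, {"claw": 0.03, "dx": 0.0292, "dy": 0.0125, "dz": -0.0407, "wx": 0, "wy": 0, "wz": 0}, {"claw": 0.03, "dx": 0.0292, "dy": 0.0125, "dz": -0.0407, "wx": 0, "wy": 0, "wz": 0}, {"claw": 0.03, "dx": 0.0292, "dy": 0.0125, "dz": -0.0407, "wx": 0, "wy": 0, "wz": 0}, {"claw": 0.03, "dx": 0.0292, "dy": 0.0125, "dz": -0.0407, "wx": 0, "wy": 0, "wz": 0}, {"claw": 0.03, "dx": 0, "dy": 0, "dz": 0, "wx": 0, "wy": 0, "wz": 0}])

```text
t: 42.65
eef_pos: [0.6021, -0.022, 0.3526]
tool_rot: [-0.001, 0.996, 0.012, 0.084]
contact_force: [-0.0, -0.1, -1.8]
gripper_width: 0.461
grasp_force: 51.3
```

Emit:
drive_tool(increments=[{"claw": 0.03, "dx": 0, "dy": 0, "dz": 0, "wx": -5.71, "wy": -3.34, "wz": -7.91}, {"claw": 0.03, "dx": 0, "dy": 0, "dz": 0, "wx": -5.71, "wy": -3.34, "wz": -7.91}, {"claw": 0.03, "dx": 0, "dy": 0, "dz": 0, "wx": -5.71, "wy": -3.34, "wz": -7.91}, {"claw": 0.03, "dx": 0, "dy": 0, "dz": 0, "wx": -5.71, "wy": -3.34, "wz": -7.91}, {"claw": 0.03, "dx": 0, "dy": 0, "dz": 0, "wx": -5.71, "wy": -3.34, "wz": -7.91}, {"claw": 0.03, "dx": 0, "dy": 0, "dz": 0, "wx": -5.71, "wy": -3.34, "wz": -7.91}, {"claw": 0.03, "dx": 0, "dy": 0, "dz": 0, "wx": -5.71, "wy": -3.34, "wz": -7.91}, {"claw": 0.03, "dx": 0, "dy": 0, "dz": 0, "wx": -5.71, "wy": -3.34, "wz": -7.91}, {"claw": 0.03, "dx": 0, "dy": 0, "dz": 0, "wx": -5.71, "wy": -3.34, "wz": -7.91}, {"claw": 0.03, "dx": 0, "dy": 0, "dz": 0, "wx": -5.71, "wy": -3.34, "wz": -7.91}, {"claw": 0.03, "dx": 0, "dy": 0, "dz": 0, "wx": -5.71, "wy": -3.34, "wz": -7.91}, {"claw": 0.03, "dx": 0, "dy": 0, "dz": 0, "wx": -5.71, "wy": -3.34, "wz": -7.91}, {"claw": 0.03, "dx": 0, "dy": 0, "dz": 0, "wx": -5.71, "wy": -3.34, "wz": -7.91}, {"claw": 0.03, "dx": 0, "dy": 0, "dz": 0, "wx": -5.71, "wy": -3.34, "wz": -7.91}, {"claw": 0.03, "dx": 0, "dy": 0, "dz": 0, "wx": 0, "wy": 0, "wz": 0}, {"claw": 0.03, "dx": 0, "dy": 0, "dz": 0, "wx": 0, "wy": 0, "wz": 0}])

```text
t: 44.65
eef_pos: [0.5997, -0.02, 0.3482]
tool_rot: [0.587, 0.322, 0.69, -0.274]
contact_force: [-0.6, -0.4, -1.1]
gripper_width: 0.46
grasp_force: 51.4
```

```bash
A=9 python3 pl.py .651 -.0805 .1
```

```text
44.65 [-1.2   0.47  0.74  2.23  1.47  1.08 -1.01] axis [-0.002  0.003 -1.   ]
shift [0.1495 0.0004 0.0865] then rot [-0.1 -0.2 -0. ] | shift if rot first [0.1498 0.0004 0.086 ]
```

Emit:
drive_tool(increments=[{"claw": 0.03, "dx": 0.0374, "dy": 0, "dz": 0.0216, "wx": 0, "wy": 0, "wz": 0}, {"claw": 0.03, "dx": 0.0374, "dy": 0, "dz": 0.0216, "wx": 0, "wy": 0, "wz": 0}, {"claw": 0.03, "dx": 0.0374, "dy": 0, "dz": 0.0216, "wx": 0, "wy": 0, "wz": 0}, {"claw": 0.03, "dx": 0.0374, "dy": 0, "dz": 0.0216, "wx": 0, "wy": 0, "wz": 0}, {"claw": 0.03, "dx": 0, "dy": 0, "dz": 0, "wx": 0, "wy": 0, "wz": 0}, {"claw": 0.03, "dx": 0, "dy": 0, "dz": 0, "wx": 0, "wy": 0, "wz": 0}])

```text
t: 45.4
eef_pos: [0.6396, -0.0674, 0.1881]
tool_rot: [0.588, 0.322, 0.689, -0.274]
contact_force: [0.2, 0.6, -0.8]
gripper_width: 0.457
grasp_force: 51.3
```

```bash
python3 chk.py .651 -.0805; A=9 python3 pl.py .651 -.0805 0
```

```text
scene 206 ztop 0.2207 mean [ 0.6554 -0.081   0.2168] ((0.6541486978530884, -0.08161386847496033), (0.0384882427752018, 0.03900512680411339), 38.939517974853516)
side 118 ztop 0.2212 mean [ 0.6506 -0.0777  0.2175] ((0.6513895988464355, -0.07982256263494492), (0.041444215923547745, 0.04202288016676903), 36.4736328125)
45.5 [-0.98  0.87  0.63  2.21  1.65  0.93 -1.45] axis [ 0.     0.002 -1.   ]
shift [1.004e-01 1.000e-04 1.590e-02] then rot [ 0.  -0.1 -0.1] | shift if rot first [0.1004 0.0002 0.0158]
```

Aligned with the peg. Lowering the can, releasing it and retreating.

Emit:
drive_tool(increments=[{"claw": 0.03, "dx": 0.0251, "dy": 0, "dz": 0.004, "wx": 0, "wy": 0, "wz": 0}, {"claw": 0.03, "dx": 0.0251, "dy": 0, "dz": 0.004, "wx": 0, "wy": 0, "wz": 0}, {"claw": 0.03, "dx": 0.0251, "dy": 0, "dz": 0.004, "wx": 0, "wy": 0, "wz": 0}, {"claw": 0.03, "dx": 0.0251, "dy": 0, "dz": 0.004, "wx": 0, "wy": 0, "wz": 0}, {"claw": 0.03, "dx": 0.002, "dy": 0, "dz": 0, "wx": 0, "wy": 0, "wz": 0}, {"claw": 0.03, "dx": 0, "dy": 0, "dz": 0, "wx": 0, "wy": 0, "wz": 0}])

```text
t: 46.25
eef_pos: [0.6391, -0.0672, 0.0845]
tool_rot: [0.588, 0.321, 0.69, -0.274]
contact_force: [-0.0, -0.6, 0.3]
gripper_width: 0.463
grasp_force: 51.1
```

```bash
python3 chk.py .651 -.0805
```

```text
scene 178 ztop 0.1174 mean [ 0.6543 -0.0815  0.1135] ((0.6541004776954651, -0.08180728554725647), (0.037939682602882385, 0.03655921667814255), 39.03207778930664)
side 119 ztop 0.1188 mean [ 0.6496 -0.0785  0.114 ] ((0.6506266593933105, -0.0800648033618927), (0.040272850543260574, 0.04357416555285454), 37.6838264465332)
```

Emit:
drive_tool(increments=[{"claw": 0.062, "dx": 0, "dy": 0, "dz": 0, "wx": 0, "wy": 0, "wz": 0}, {"claw": 0.062, "dx": 0, "dy": 0, "dz": 0, "wx": 0, "wy": 0, "wz": 0}, {"claw": 0.062, "dx": 0, "dy": 0, "dz": 0, "wx": 0, "wy": 0, "wz": 0}, {"claw": 0.062, "dx": 0, "dy": 0, "dz": -0.03, "wx": 0, "wy": 0, "wz": 0}, {"claw": 0.062, "dx": 0, "dy": 0, "dz": -0.05, "wx": 0, "wy": 0, "wz": 0}, {"claw": 0.062, "dx": -0.05, "dy": 0, "dz": 0, "wx": 0, "wy": 0, "wz": 0}, {"claw": 0.062, "dx": -0.06, "dy": 0, "dz": 0, "wx": 0, "wy": 0, "wz": 0}, {"claw": 0.062, "dx": -0.06, "dy": 0, "dz": 0, "wx": 0, "wy": 0, "wz": 0}, {"claw": 0.062, "dx": -0.06, "dy": 0, "dz": 0.03, "wx": 0, "wy": 0, "wz": 0}, {"claw": 0.062, "dx": 0, "dy": 0, "dz": 0, "wx": 0, "wy": 0, "wz": 0}])

```text
t: 47.6
eef_pos: [0.6293, -0.0585, 0.3182]
tool_rot: [0.589, 0.325, 0.688, -0.274]
contact_force: [-0.6, 0.9, -1.3]
gripper_width: 0.728
grasp_force: 0.0
```

```bash
python3 chk.py .651 -.0805; python3 side.py; for D in -35 -20 -5; do echo; echo D $D; A=9 D=$D python3 back.py .478 -.3 1.5 .6588 .0065 .6 -.1 .35; done
```

```text
scene 171 ztop 0.1195 mean [ 0.6546 -0.0812  0.1139] ((0.655238687992096, -0.08092296868562698), (0.03821735084056854, 0.036525823175907135), 39.02462387084961)
side 119 ztop 0.1179 mean [ 0.6501 -0.0788  0.1144] ((0.6502048373222351, -0.07931871712207794), (0.04028918594121933, 0.04296133667230606), 40.10397720336914)
scene 47.7 [([0.479, -0.301], 1.2)]
side 47.75 []

D -35
shift [-0.039  -0.0513  0.0105] then rot [0. 0. 0.] | shift if rot first [-0.039  -0.0513  0.0105]
turn [ 80.   46.6 110.8] then shift [-0.1751  0.1967  0.1466]
   tomid 5 worst 0.0 dqmax 0.04 [-1.07, 0.44, 0.78, 2.32, 1.68, 1.0, -1.11] wz [0.41, 0.12, 0.4]
   turn 14 worst 0.0 dqmax 0.19 [-0.51, 0.25, 0.73, 1.75, -0.23, 1.06, -1.26] wz [0.55, -0.1, 0.64]
   above 6 worst 0.0 dqmax 0.14 [-0.01, 0.36, 0.65, 2.06, -0.48, 0.71, -0.59] wz [0.41, -0.3, 0.47]
   down 5 worst 0.0 dqmax 0.06 [0.22, 0.59, 0.38, 2.12, -0.74, 0.44, -0.34] wz [0.41, -0.3, 0.33]
   lift 8 worst 0.0 dqmax 0.13 [-0.53, 0.25, 0.75, 1.75, -0.23, 1.06, -1.25] wz [0.55, -0.1, 0.64]
 rotvec [ -88.4  -35.1 -121.7]
   rot 14 worst 0.001 dqmax 0.6 [-0.
[... 1527 characters left out ...]
max 0.19 [-0.51, 0.25, 0.73, 1.75, -0.23, 1.06, -1.26] wz [0.55, -0.1, 0.64]
   above 6 worst 0.0 dqmax 0.14 [-0.01, 0.36, 0.65, 2.06, -0.48, 0.71, -0.59] wz [0.41, -0.3, 0.47]
   down 5 worst 0.0 dqmax 0.06 [0.22, 0.59, 0.38, 2.12, -0.74, 0.44, -0.34] wz [0.41, -0.3, 0.33]
   lift 8 worst 0.0 dqmax 0.13 [-0.53, 0.25, 0.75, 1.75, -0.23, 1.06, -1.25] wz [0.55, -0.1, 0.64]
 rotvec [-103.    -7.  -141.8]
   rot 14 worst 0.043 dqmax 0.9 [1.27, 0.56, -1.4, 2.43, 2.82, 0.92, -0.83] wz [0.31, -0.08, 0.41]
   over 6 worst 0.097 dqmax 0.21 [0.79, 1.29, -1.27, 2.4, 2.98, 1.6, -0.41] wz [0.35, 0.03, 0.23]
   place 5 worst 0.0 dqmax 0.05 [0.73, 1.45, -1.07, 2.34, 3.21, 1.65, -0.45] wz [0.35, 0.03, 0.13]
```

```bash
for c in "14 -25 .68 -.05 .37" "14 -25 .68 -.12 .37" "14 -30 .66 -.05 .36" ; do set -- $c; echo; echo $c; A=$1 D=$2 python3 back.py .478 -.3 1.5 .6588 .0065 $3 $4 $5; done
```

```text
14 -25 .68 -.05 .37
shift [-0.0613  0.042   0.0204] then rot [0. 0. 0.] | shift if rot first [-0.0613  0.042   0.0204]
turn [ 75.6  48.9 114.9] then shift [-0.2725  0.2446  0.1305]
   tomid 5 worst 0.0 dqmax 0.04 [-1.04, 0.53, 0.75, 2.1, 1.54, 0.97, -0.94] wz [0.49, 0.17, 0.42]
   turn 14 worst 0.0 dqmax 0.18 [-0.49, 0.33, 0.62, 1.61, -0.25, 1.03, -1.35] wz [0.61, -0.05, 0.66]
   above 6 worst 0.0 dqmax 0.19 [0.09, 0.32, 0.55, 2.11, -0.54, 0.63, -0.52] wz [0.38, -0.3, 0.47]
   down 5 worst 0.0 dqmax 0.08 [0.36, 0.55, 0.23, 2.16, -0.84, 0.34, -0.21] wz [0.38, -0.3, 0.33]
   lift 8 worst 0.0 dqmax 0.19 [-0.53, 0.34, 0.69, 1.61, -0.28, 1.03, -1.32] wz [0.61, -0.05, 0.66]
 rotvec [ -82.   -26.5 -136.4]
   rot 14 worst 0.0 dqmax 0.26 [-0.96, 0.3, 0.78, 2.3, 2.24, 0.74, -1.23] wz [0.42, 0.07, 0.44]
   over 6 worst 0.0 dqmax 0.1 [-0.91, 0.73, 0.51, 2.39, 2.23, 1.01, -1.7] wz [0.38, 0.13, 0.26]
   place 5 worst 0.0 dqmax 0.05 [-0.84, 0.98, 0.41, 2.34, 2.22, 1.12, -1.88] wz [0.38, 0.13, 0.16]

14 -25 .68 -.12 .37
shift [-0.0696 -0.0031  0.0733] then rot [0. 0. 0.] | shift if rot first [-0.069
[... 1196 characters left out ...]
.0 dqmax 0.17 [-0.52, 0.29, 0.64, 1.67, -0.24, 0.99, -1.35] wz [0.59, -0.05, 0.65]
   above 6 worst 0.0 dqmax 0.19 [0.08, 0.32, 0.56, 2.11, -0.54, 0.63, -0.51] wz [0.38, -0.3, 0.47]
   down 5 worst 0.0 dqmax 0.08 [0.35, 0.56, 0.24, 2.16, -0.86, 0.34, -0.19] wz [0.38, -0.3, 0.33]
   lift 8 worst 0.0 dqmax 0.18 [-0.56, 0.31, 0.71, 1.68, -0.27, 1.0, -1.32] wz [0.59, -0.05, 0.65]
 rotvec [ -79.7  -30.9 -132.7]
   rot 14 worst 0.0 dqmax 0.24 [-1.03, 0.33, 0.8, 2.32, 2.08, 0.79, -1.18] wz [0.41, 0.09, 0.43]
   over 6 worst 0.0 dqmax 0.1 [-0.97, 0.75, 0.54, 2.35, 2.07, 0.95, -1.63] wz [0.39, 0.16, 0.26]
   place 5 worst 0.0 dqmax 0.05 [-0.9, 0.99, 0.44, 2.3, 2.08, 1.04, -1.83] wz [0.39, 0.16, 0.16]
```

Emit:
drive_tool(increments=[{"claw": 0.07, "dx": -0.0348, "dy": -0.0016, "dz": 0.0366, "wx": 0, "wy": 0, "wz": 0}, {"claw": 0.07, "dx": -0.0348, "dy": -0.0016, "dz": 0.0366, "wx": 0, "wy": 0, "wz": 0}, {"claw": 0.07, "dx": 0, "dy": 0, "dz": 0, "wx": 5.04, "wy": 3.26, "wz": 7.66}, {"claw": 0.07, "dx": 0, "dy": 0, "dz": 0, "wx": 5.04, "wy": 3.26, "wz": 7.66}, {"claw": 0.07, "dx": 0, "dy": 0, "dz": 0, "wx": 5.04, "wy": 3.26, "wz": 7.66}, {"claw": 0.07, "dx": 0, "dy": 0, "dz": 0, "wx": 5.04, "wy": 3.26, "wz": 7.66}, {"claw": 0.07, "dx": 0, "dy": 0, "dz": 0, "wx": 5.04, "wy": 3.26, "wz": 7.66}, {"claw": 0.07, "dx": 0, "dy": 0, "dz": 0, "wx": 5.04, "wy": 3.26, "wz": 7.66}, {"claw": 0.07, "dx": 0, "dy": 0, "dz": 0, "wx": 5.04, "wy": 3.26, "wz": 7.66}, {"claw": 0.07, "dx": 0, "dy": 0, "dz": 0, "wx": 5.04, "wy": 3.26, "wz": 7.66}, {"claw": 0.07, "dx": 0, "dy": 0, "dz": 0, "wx": 5.04, "wy": 3.26, "wz": 7.66}, {"claw": 0.07, "dx": 0, "dy": 0, "dz": 0, "wx": 5.04, "wy": 3.26, "wz": 7.66}, {"claw": 0.07, "dx": 0, "dy": 0, "dz": 0, "wx": 5.04, "wy": 3.26, "wz": 7.66}, {"claw": 0.07, "dx": 0, "dy": 0, "dz": 0, "wx": 5.04, "wy": 3.26, "wz": 7.66}, {"claw": 0.07, "dx": 0, "dy": 0, "dz": 0, "wx": 5.04, "wy": 3.26, "wz": 7.66}, {"claw": 0.07, "dx": 0, "dy": 0, "dz": 0, "wx": 5.04, "wy": 3.26, "wz": 7.66}, {"claw": 0.07, "dx": 0, "dy": 0, "dz": 0, "wx": 5.04, "wy": 3.26, "wz": 7.66}, {"claw": 0.07, "dx": 0, "dy": 0, "dz": 0, "wx": 0, "wy": 0, "wz": 0}])

```text
t: 50.05
eef_pos: [0.6788, -0.1227, 0.3697]
tool_rot: [-0.001, 0.993, 0.012, 0.121]
contact_force: [-0.1, -0.1, -0.1]
gripper_width: 0.816
grasp_force: 0.0
```

Emit:
drive_tool(increments=[{"claw": 0.07, "dx": -0.0387, "dy": 0.025, "dz": 0.0187, "wx": 0, "wy": 0, "wz": 0}, {"claw": 0.07, "dx": -0.0387, "dy": 0.025, "dz": 0.0187, "wx": 0, "wy": 0, "wz": 0}, {"claw": 0.07, "dx": -0.0387, "dy": 0.025, "dz": 0.0187, "wx": 0, "wy": 0, "wz": 0}, {"claw": 0.07, "dx": -0.0387, "dy": 0.025, "dz": 0.0187, "wx": 0, "wy": 0, "wz": 0}, {"claw": 0.07, "dx": -0.0387, "dy": 0.025, "dz": 0.0187, "wx": 0, "wy": 0, "wz": 0}, {"claw": 0.07, "dx": -0.0387, "dy": 0.025, "dz": 0.0187, "wx": 0, "wy": 0, "wz": 0}, {"claw": 0.07, "dx": -0.0387, "dy": 0.025, "dz": 0.0187, "wx": 0, "wy": 0, "wz": 0}, {"claw": 0.07, "dx": 0, "dy": 0, "dz": 0, "wx": 0, "wy": 0, "wz": 0}, {"claw": 0.07, "dx": 0, "dy": 0, "dz": 0, "wx": 0, "wy": 0, "wz": 0}])

```text
t: 51.18
eef_pos: [0.4549, -0.3008, 0.1782]
tool_rot: [-0.001, 0.992, 0.015, 0.122]
contact_force: [1.2, -0.8, 1.1]
gripper_width: 0.82
grasp_force: 0.0
```

```bash
A=14 python3 appr.py .478 -.3
```

```text
51.175 [ 0.07  0.31  0.56  2.11 -0.54  0.63 -0.52] [ 0.4549 -0.3008  0.1782]
[(array([ 0.4757, -0.3   ]), array([0.094, 0.04 ]), 0.4, np.int64(5573))]
can [ 0.4757 -0.3   ] 0.4
shift [-0.0375 -0.0008  0.1356] then rot [-0.3 -0.   1.2] | shift if rot first [-0.0375 -0.0006  0.1357]
```

Emit:
drive_tool(newtons=50, increments=[{"claw": 0.07, "dx": -0.0113, "dy": -0.0007, "dz": 0.041, "wx": 0, "wy": 0, "wz": 1.2}, {"claw": 0.07, "dx": -0.0113, "dy": 0, "dz": 0.041, "wx": 0, "wy": 0, "wz": 0}, {"claw": 0.07, "dx": -0.0089, "dy": 0, "dz": 0.0317, "wx": 0, "wy": 0, "wz": 0}, {"claw": 0.07, "dx": -0.006, "dy": 0, "dz": 0.022, "wx": 0, "wy": 0, "wz": 0}, {"claw": 0.07, "dx": 0, "dy": 0, "dz": 0, "wx": 0, "wy": 0, "wz": 0}, {"claw": 0.03, "dx": 0, "dy": 0, "dz": 0, "wx": 0, "wy": 0, "wz": 0}, {"claw": 0.03, "dx": 0, "dy": 0, "dz": 0, "wx": 0, "wy": 0, "wz": 0}, {"claw": 0.03, "dx": 0, "dy": 0, "dz": 0, "wx": 0, "wy": 0, "wz": 0}, {"claw": 0.03, "dx": 0, "dy": 0, "dz": 0, "wx": 0, "wy": 0, "wz": 0}, {"claw": 0.03, "dx": 0, "dy": 0, "dz": 0, "wx": 0, "wy": 0, "wz": 0}])

```text
t: 52.48
eef_pos: [0.4517, -0.3011, 0.0394]
tool_rot: [-0.002, 0.992, 0.003, 0.124]
contact_force: [-0.7, 2.2, 6.6]
gripper_width: 0.463
grasp_force: 51.2
```

```bash
A=14 D=-25 python3 lift.py .68 -.12 .37
```

```text
[ 0.33  0.54  0.27  2.17 -0.89  0.35 -0.19]
shift [ 0.3036 -0.1809 -0.2633] then rot [0. 0. 0.] | shift if rot first [ 0.3036 -0.1809 -0.2633]
rot [ -82.3  -25.7 -137.6]
```

Emit:
drive_tool(increments=[{"claw": 0.03, "dx": 0.0121, "dy": 0, "dz": -0.0485, "wx": 0, "wy": 0, "wz": 0}, {"claw": 0.03, "dx": 0.0121, "dy": 0, "dz": -0.0485, "wx": 0, "wy": 0, "wz": 0}, {"claw": 0.03, "dx": 0.0121, "dy": 0, "dz": -0.0485, "wx": 0, "wy": 0, "wz": 0}, {"claw": 0.03, "dx": 0.0121, "dy": 0, "dz": -0.0485, "wx": 0, "wy": 0, "wz": 0}, {"claw": 0.03, "dx": 0.0121, "dy": 0, "dz": -0.0485, "wx": 0, "wy": 0, "wz": 0}, {"claw": 0.03, "dx": 0.0405, "dy": -0.0302, "dz": -0.0035, "wx": 0, "wy": 0, "wz": 0}, {"claw": 0.03, "dx": 0.0405, "dy": -0.0302, "dz": -0.0035, "wx": 0, "wy": 0, "wz": 0}, {"claw": 0.03, "dx": 0.0405, "dy": -0.0302, "dz": -0.0035, "wx": 0, "wy": 0, "wz": 0}, {"claw": 0.03, "dx": 0.0405, "dy": -0.0302, "dz": -0.0035, "wx": 0, "wy": 0, "wz": 0}, {"claw": 0.03, "dx": 0.0405, "dy": -0.0302, "dz": -0.0035, "wx": 0, "wy": 0, "wz": 0}, {"claw": 0.03, "dx": 0.0405, "dy": -0.0302, "dz": -0.0035, "wx": 0, "wy": 0, "wz": 0}, {"claw": 0.03, "dx": 0, "dy": 0, "dz": 0, "wx": 0, "wy": 0, "wz": 0}])

```text
t: 53.98
eef_pos: [0.6824, -0.1147, 0.3686]
tool_rot: [-0.003, 0.992, 0.006, 0.123]
contact_force: [-0.8, -0.7, -2.2]
gripper_width: 0.458
grasp_force: 51.5
```

Emit:
drive_tool(increments=[{"claw": 0.03, "dx": 0, "dy": 0, "dz": 0, "wx": -4.12, "wy": -1.29, "wz": -6.88}, {"claw": 0.03, "dx": 0, "dy": 0, "dz": 0, "wx": -4.12, "wy": -1.29, "wz": -6.88}, {"claw": 0.03, "dx": 0, "dy": 0, "dz": 0, "wx": -4.12, "wy": -1.29, "wz": -6.88}, {"claw": 0.03, "dx": 0, "dy": 0, "dz": 0, "wx": -4.12, "wy": -1.29, "wz": -6.88}, {"claw": 0.03, "dx": 0, "dy": 0, "dz": 0, "wx": -4.12, "wy": -1.29, "wz": -6.88}, {"claw": 0.03, "dx": 0, "dy": 0, "dz": 0, "wx": -4.12, "wy": -1.29, "wz": -6.88}, {"claw": 0.03, "dx": 0, "dy": 0, "dz": 0, "wx": -4.12, "wy": -1.29, "wz": -6.88}, {"claw": 0.03, "dx": 0, "dy": 0, "dz": 0, "wx": -4.12, "wy": -1.29, "wz": -6.88}, {"claw": 0.03, "dx": 0, "dy": 0, "dz": 0, "wx": -4.12, "wy": -1.29, "wz": -6.88}, {"claw": 0.03, "dx": 0, "dy": 0, "dz": 0, "wx": -4.12, "wy": -1.29, "wz": -6.88}, {"claw": 0.03, "dx": 0, "dy": 0, "dz": 0, "wx": -4.12, "wy": -1.29, "wz": -6.88}, {"claw": 0.03, "dx": 0, "dy": 0, "dz": 0, "wx": -4.12, "wy": -1.29, "wz": -6.88}, {"claw": 0.03, "dx": 0, "dy": 0, "dz": 0, "wx": -4.12, "wy": -1.29, "wz": -6.88}, {"claw": 0.03, "dx": 0, "dy": 0, "dz": 0, "wx": -4.12, "wy": -1.29, "wz": -6.88}, {"claw": 0.03, "dx": 0, "dy": 0, "dz": 0, "wx": -4.12, "wy": -1.29, "wz": -6.88}, {"claw": 0.03, "dx": 0, "dy": 0, "dz": 0, "wx": -4.12, "wy": -1.29, "wz": -6.88}, {"claw": 0.03, "dx": 0, "dy": 0, "dz": 0, "wx": -4.12, "wy": -1.29, "wz": -6.88}, {"claw": 0.03, "dx": 0, "dy": 0, "dz": 0, "wx": -4.12, "wy": -1.29, "wz": -6.88}, {"claw": 0.03, "dx": 0, "dy": 0, "dz": 0, "wx": -4.12, "wy": -1.29, "wz": -6.88}, {"claw": 0.03, "dx": 0, "dy": 0, "dz": 0, "wx": -4.12, "wy": -1.29, "wz": -6.88}])

```text
t: 56.48
eef_pos: [0.6785, -0.1204, 0.3677]
tool_rot: [0.6, 0.168, 0.771, -0.134]
contact_force: [0.2, -0.8, -1.1]
gripper_width: 0.461
grasp_force: 51.5
```

```bash
A=14 D=-25 python3 pl.py .6588 .0065 .1;  A=14 D=-25 python3 pl.py .6588 .0065 .26; python3 see.py | grep -E "scene|side|peg"
```

```text
56.475 [-0.84  0.29  0.8   2.3   2.46  0.68 -1.35] axis [-0.004 -0.003 -1.   ]
shift [ 0.1951  0.1078 -0.0423] then rot [ 0.1 -0.1  0.3] | shift if rot first [ 0.1955  0.1067 -0.043 ]
56.475 [-0.84  0.29  0.8   2.3   2.46  0.68 -1.35] axis [-0.004 -0.003 -1.   ]
shift [ 0.0399  0.107  -0.0814] then rot [ 0.1 -0.1  0.3] | shift if rot first [ 0.0403  0.1067 -0.0817]
scene 56.475
 peg 26 [0.6636 0.0085 0.0773] top [0.6634 0.0084 0.0776]
side 56.525
 peg 91 [0.6579 0.0139 0.0551] top [0.659  0.0115 0.0764]
```

Emit:
drive_tool(increments=[{"claw": 0.03, "dx": 0.0133, "dy": 0.0357, "dz": -0.0271, "wx": 0, "wy": 0, "wz": 0.3}, {"claw": 0.03, "dx": 0.0133, "dy": 0.0357, "dz": -0.0271, "wx": 0, "wy": 0, "wz": 0}, {"claw": 0.03, "dx": 0.0133, "dy": 0.0357, "dz": -0.0271, "wx": 0, "wy": 0, "wz": 0}, {"claw": 0.03, "dx": 0.0388, "dy": 0.0002, "dz": 0.0098, "wx": 0, "wy": 0, "wz": 0}, {"claw": 0.03, "dx": 0.0388, "dy": 0.0002, "dz": 0.0098, "wx": 0, "wy": 0, "wz": 0}, {"claw": 0.03, "dx": 0.0388, "dy": 0.0002, "dz": 0.0098, "wx": 0, "wy": 0, "wz": 0}, {"claw": 0.03, "dx": 0.0388, "dy": 0.0002, "dz": 0.0098, "wx": 0, "wy": 0, "wz": 0}, {"claw": 0.03, "dx": 0, "dy": 0, "dz": 0, "wx": 0, "wy": 0, "wz": 0}, {"claw": 0.03, "dx": 0, "dy": 0, "dz": 0, "wx": 0, "wy": 0, "wz": 0}])

```text
t: 57.7
eef_pos: [0.646, 0.0153, 0.1911]
tool_rot: [0.601, 0.173, 0.769, -0.132]
contact_force: [0.3, -0.3, -0.3]
gripper_width: 0.457
grasp_force: 51.5
```

```bash
python3 chk.py .6587 .0075; A=14 D=-25 python3 pl.py .6587 .0075 0; python3 -c "
from m import *
snap('side','s3.png')"
```

```text
scene 235 ztop 0.2234 mean [0.6659 0.0069 0.2187] ((0.6649172306060791, 0.006563674658536911), (0.039942074567079544, 0.040452033281326294), 67.25791931152344)
side 139 ztop 0.2235 mean [0.6612 0.0111 0.2196] ((0.6618462204933167, 0.009448114782571793), (0.0411016009747982, 0.040849387645721436), 65.3034896850586)
57.8 [-0.97  0.73  0.57  2.37  2.21  0.95 -1.7 ] axis [ 0.003  0.005 -1.   ]
shift [ 0.1008 -0.0025  0.0224] then rot [-0.1  0.  -0.4] | shift if rot first [ 0.1008 -0.0018  0.0224]
```

View pics/s3.png

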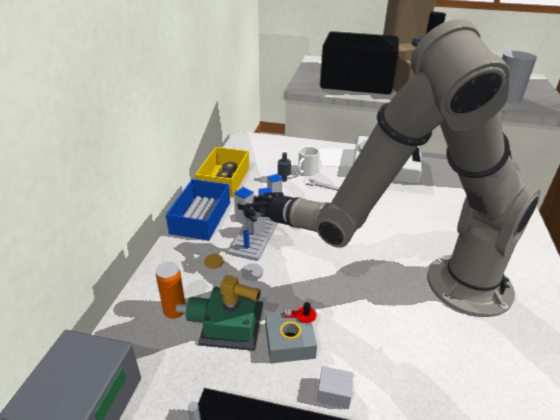

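The side view shows the last can above the end peg at (247,240). The wrist is well clear of the tank and knob at (306,312). Lowering the can.

Emit:
drive_tool(increments=[{"claw": 0.03, "dx": 0.0252, "dy": -0.0006, "dz": 0.0052, "wx": 0, "wy": 0, "wz": -0.3}, {"claw": 0.03, "dx": 0.0252, "dy": -0.0006, "dz": 0.0052, "wx": 0, "wy": 0, "wz": 0}, {"claw": 0.03, "dx": 0.0252, "dy": -0.0006, "dz": 0.0052, "wx": 0, "wy": 0, "wz": 0}, {"claw": 0.03, "dx": 0.0252, "dy": -0.0006, "dz": 0.0052, "wx": 0, "wy": 0, "wz": 0}, {"claw": 0.03, "dx": 0.003, "dy": 0, "dz": 0, "wx": 0, "wy": 0, "wz": 0}, {"claw": 0.03, "dx": 0, "dy": 0, "dz": 0, "wx": 0, "wy": 0, "wz": 0}])

```text
t: 58.6
eef_pos: [0.641, 0.0159, 0.0857]
tool_rot: [0.602, 0.171, 0.769, -0.133]
contact_force: [1.8, 0.1, 2.1]
gripper_width: 0.46
grasp_force: 51.5
```

```bash
python3 chk.py .6587 .0075
```

```text
scene 205 ztop 0.1187 mean [0.6606 0.0078 0.1138] ((0.6599520444869995, 0.007321402430534363), (0.040304120630025864, 0.041093021631240845), 64.7709732055664)
side 135 ztop 0.12 mean [0.6573 0.0107 0.1145] ((0.6569008231163025, 0.009889889508485794), (0.04074127972126007, 0.042766470462083817), 61.825321197509766)
```

Seated. Releasing and withdrawing up and clear.

Emit:
drive_tool(increments=[{"claw": 0.062, "dx": 0, "dy": 0, "dz": 0, "wx": 0, "wy": 0, "wz": 0}, {"claw": 0.062, "dx": 0, "dy": 0, "dz": 0, "wx": 0, "wy": 0, "wz": 0}, {"claw": 0.062, "dx": 0, "dy": 0, "dz": 0, "wx": 0, "wy": 0, "wz": 0}, {"claw": 0.062, "dx": 0, "dy": 0, "dz": -0.03, "wx": 0, "wy": 0, "wz": 0}, {"claw": 0.062, "dx": -0.008, "dy": 0, "dz": -0.045, "wx": 0, "wy": 0, "wz": 0}, {"claw": 0.062, "dx": -0.05, "dy": 0, "dz": 0, "wx": 0, "wy": 0, "wz": 0}, {"claw": 0.062, "dx": -0.06, "dy": 0, "dz": 0, "wx": 0, "wy": 0, "wz": 0}, {"claw": 0.062, "dx": -0.06, "dy": 0, "dz": 0, "wx": 0, "wy": 0, "wz": 0}, {"claw": 0.062, "dx": -0.06, "dy": 0, "dz": 0.03, "wx": 0, "wy": 0, "wz": 0}, {"claw": 0.062, "dx": 0, "dy": 0, "dz": 0, "wx": 0, "wy": 0, "wz": 0}, {"claw": 0.062, "dx": 0, "dy": 0, "dz": 0, "wx": 0, "wy": 0, "wz": 0}])

```text
t: 60.08
eef_pos: [0.6497, 0.0108, 0.3212]
tool_rot: [0.6, 0.17, 0.77, -0.134]
contact_force: [-0.9, -0.5, -0.7]
gripper_width: 0.724
grasp_force: 0.0
```

```bash
for p in ".6355 -.2544" ".6433 -.1674" ".651 -.0805" ".6587 .0075"; do python3 chk.py $p; done; python3 see.py | grep -E "elbow| can"; python3 -c "
import cv2;a=cv2.imread('pics/scene1.png')[130:380,180:480];cv2.imwrite('pics/fin.png',cv2.resize(a,None,fx=2,fy=2))
from h import *;o=get_obs();print(o['t'],o['eef_pos'],o['joint_vel'].round(3))"
```

```text
scene 145 ztop 0.1178 mean [ 0.6362 -0.2544  0.1137] ((0.6360629200935364, -0.25435829162597656), (0.04062902182340622, 0.039086245000362396), 38.46556854248047)
side 26 ztop 0.1165 mean [ 0.6392 -0.239   0.1127] ((0.6420814990997314, -0.24041849374771118), (0.01818673126399517, 0.044227369129657745), 58.40957260131836)
scene 169 ztop 0.1179 mean [ 0.646  -0.1656  0.1135] ((0.6450009942054749, -0.1663116216659546), (0.03960380330681801, 0.03979732096195221), 29.485492706298828)
side 102 ztop 0.1189 mean [ 0.6415 -0.1626  0.114 ] ((0.6423871517181396, -0.16334235668182373), (0.04065215215086937, 0.045125897973775864), 32.20257568359375)
scene 173 ztop 0.1183 mean [ 0.6541 -0.0814  0.1138] ((0.6544901728630066, -0.08150795102119446), (0.038180768489837646, 0.03652779012918472), 39.00448989868164)
side 118 ztop 0.1179 mean [ 0.6502 -0.0791  0.1138] ((0.6514641642570496, -0.08073235303163528), (0.03980882465839386, 0.04376218840479851), 38.006500244140625)
scene 199 ztop 0.1193 mean [0.6621 0.0077 0.114 ] ((0.6619480848312378, 0.0075164176523685455), (0.039408013224601746, 0.03924226015806198), 62.506832122802734)
side 137 ztop 0.119 mean [0.6581 0.0106 0.1144] ((0.6578274965286255, 0.009856995195150375), (0.04138558357954025, 0.04103624075651169), 65.41231536865234)
elbow [0.546 0.268 0.115] [0.64  0.31  0.159] pipe [ 0.9798306  -0.19982989  0.5734841   0.29458514] -11.527011
elbow [0.542 0.269 0.115] [0.636 0.314 0.16 ] pipe [ 0.9837666  -0.17945258  0.5696835   0.30217305] -10.337875
 can (array([0.4709, 0.3697]), array([0.052, 0.005]), 21.7, np.int64(81))
60.575 [0.65035603 0.01131    0.32152793] [ 0.004 -0.005  0.001 -0.002  0.     0.    -0.001]
```

View pics/fin.png

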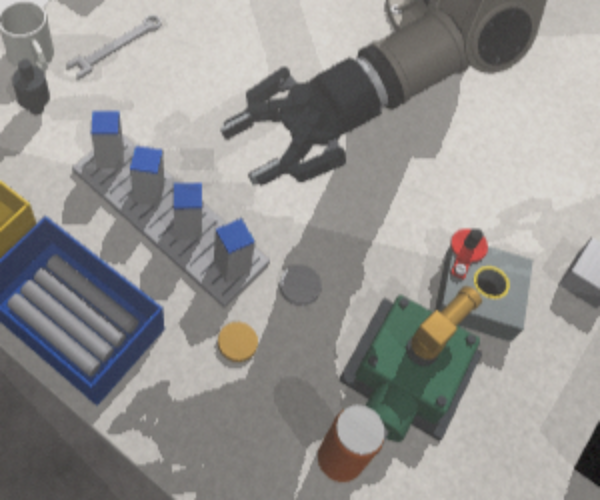

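The scene crop shows four cans upright on the rack with their bases up, at (106,122), (147,160), (187,195) and (235,235). The port is open at (492,283) and the elbow's outlet points at it. The gripper is touching nothing.

```bash
python3 -c "
from station import *
print(hand_in())"
```

```text
the job is handed in; nothing more can be done
None
```

The job is handed in but gave no verdict. By the last camera check, the cover was swung clear of the port (about 1.39 rad), the elbow's outlet pointed at it, and all four cans hung upside down, one to a peg.

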